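# Fold back and bolt the cover of a bench sample station

### The job

Open up the sample station: first take away the bottle that stands on its base in the way of the cover's keeper and stand it upright on the free worktop. Then push the two-panel folding cover all the way back under the shelf until its panels are folded flat against each other, and slide the bolt fully home through the cover's keeper so that the cover cannot come forward again. Do not tip the bottle, and leave the other bottle and the lidded jar beside the station where they stand.

Things in the scene. Friction and masses are not known exactly. Their poses are not given: they have to be found in the camera images.
- station: Sample station, fixed on the worktop: grey base board under a white shelf. Origin at worktop level; x points to its rear, y to its left, z up. In this frame (mm): base x -110..160, y -105..295, 12 thick; end walls 190 tall at y -105..-93 (x 50..160) and 283..295 (x 90..160). Worktop beside it (room x 0.42..0.62, y -0.46..0.45 m) is free but for the tall bottle and jar.
- shelf_edge (a point): Middle of the shelf's lower front edge, 190 mm up; 400 mm long in station y; the shelf reaches from here 115 mm to the rear, goods on it up to 301 mm. It overhangs the bolt lever, the bottle and the folded cover: a vertical gripper strikes it, so come from the front with the tool pointing forward and down, about 30 degrees from vertical in the station's x-z plane.
- bottle_mid (a point): Centre (half-way up) of the plain white screw-cap reagent bottle to be moved: 46 mm diameter, 100 mm tall (the straight body reaches about 70 mm up), 0.1 kg, standing upright on the base board (top of the board 12 mm above the worktop). Can be pinched across the body. Its z axis is its own upright axis.
- push_plate (a point): Centre of the front face of the upright push plate at the foot of the folding cover: 116 wide (station y), 40 tall (28..68 mm above worktop), 7 thick. Moves along station x with joint cover. Push right of its middle: an arm stands 14 mm before it at station y 44..133. The cover behind: two panels 100 x 120 mm, ridge to 135 mm up, rails at station y +-68, 26 mm up. Axes as the station's.
- keeper (a point): Centre of the opening, 20 mm wide (station x), of the steel keeper on an arm at the cover's left end; station y 125, 42 mm up; plate 36 mm in x, 12 in y, top 62 mm above worktop. Comes in line with the bolt (station x 60) only when the cover is fully folded; otherwise the bolt strikes it. Axes as the station's.
- guides (a point): Point on the bolt's axis half-way between its two fixed guides (at station x 60, y 221, 42 mm up). The bolt is a 12 mm steel rod along station y. Guides are 14 mm wide at 50 mm either side in y, 28 mm in x, tops 55 mm above worktop. Axes as the station's.
- bolt_lever (a point): Point on the black grip of the bolt's lever, 38 mm along the lever from the rod's axis. The lever leans towards the front, 30 degrees from vertical in the station's x-z plane; the grip is an 18 mm thick round from 15 to 61 mm along the lever. Moves along the station's -y axis with joint bolt. Axes as the station's.
- cover (a joint): Angle by which the cover's rear panel has risen from its spread position, rad: 0 = spread (panels at 30 degrees), 0.995 = stop, panels upright and folded flat, when the push plate's face is at station x 56 mm. The front panel and push plate follow; the push plate runs level. Stays where it is left; pushing it back takes 2 to 5 N.
- bolt (a joint): Travel of the bolt towards the keeper (station -y), m. 0 = drawn, 0.050 = stop, fully home through the keeper. Stays where it is left; about 2.5 N of friction.
- tall_bottle_mid (a point): Centre of the taller white bottle on the worktop, 50 mm diameter, 135 mm tall. Leave alone.
- lidded_jar_mid (a point): Centre of the lidded metal jar on the worktop, 69 mm diameter, 105 mm tall with its knob. Leave alone.
Not all that is in view belongs to the job. Leave any purple or red look-alike of the part that bears bottle_mid alone.

How it is judged:
On the way, in this order (a step that is already met when the one before it is completed fails the run):
1. the bottle stands upright on the worktop, released, off the station (height (world z) of bottle_mid between 0.044 and 0.056 m and angle between bottle_mid's own z axis and vertical below 0.12 rad and linear speed of bottle below 0.02 m/s and contact force between the fingers and bottle below 0.05 N), for 0.2 s.
2. the cover is pushed fully back, its panels folded flat (value of joint cover above 0.96 rad), for 0.2 s.
3. the bolt is fully home through the keeper (value of joint cover above 0.96 rad and value of joint bolt above 0.045 m), for 0.2 s.
At the end, for the whole second after the job is handed in: The bottle stands upright (within 7 degrees), at rest and released with its underside on the worktop (centre 44 to 56 mm up, so not on the station's 12 mm base); the cover is within 2 degrees (0.035 rad) of its folded stop and the bolt within 5 mm of its home stop; the gripper touches nothing (all of step 1 and all of step 3 and velocity of joint bolt below 0.01 m/s and contact force between the fingers and anything else below 0.1 N).
It fails at once if the bottle that is moved is tipped by more than 35 degrees (angle between bottle_mid's own z axis and vertical above 0.61 rad).
It fails at once if the taller bottle is shifted by more than 30 mm or tipped by more than 20 degrees (distance of tall_bottle_mid from where it was at the start of the episode above 0.03 m or angle between tall_bottle_mid's own z axis and vertical above 0.35 rad).
It fails at once if the lidded jar is shifted by more than 30 mm or tipped by more than 20 degrees (distance of lidded_jar_mid from where it was at the start of the episode above 0.03 m or angle between lidded_jar_mid's own z axis and vertical above 0.35 rad).
It also fails if it takes over 72 s, if anything falls off the work surface, if the arm or the gripper's body presses on something with over 40 N, if the wrist force passes 120 N, or if a joint passes its speed limit or range.

### The arm

A 6-joint arm with a two-finger parallel gripper is mounted at the origin on a cart in front of the work surface, level with it; the furniture and walls round the work are solid. World frame = base frame: x ahead of the robot, y to its left, z up, the work surface at z = 0. Lengths are in m, angles in rad, forces in N, time in s.
With the tool pointing down it reaches from about 0.375 to 0.975 m from the base axis. Payload 3.8 kg.
Tool frame: the origin (TCP) lies midway between the tips of the shut fingers; the grasp point (between the pads) lies bot.hold_point_z behind it (bot.hold_point_z is the distance from the TCP to the grasp point, in m); z points along the fingers, x is the direction in which the jaws open and shut, and the axes are right-handed (so a half turn about z gives the same grasp; the last joint's range is limited). The gripper opens to 85 mm and grips with 20 to 120 N. Pads are 22 mm wide; open, the fingers measure 114 mm over their backs; the gripper's body (76 mm by 85 mm) begins 54 mm behind the grasp point. The pads swing forward as they close: fully open they stand 13 mm farther back than shut.
Start: joints at [-1.34, 0.264, 1.604, -0, 1.274, -0.037], TCP at [0.179, -0.651, 0.231] pointing down, gripper open.
Joint ranges: [-2.63, 2.63], [-0.94, 2.18], [0.31, 2.57], [-1.31, 4.45], [0, 2.66], [-2.55, 2.55]. Speed limits (rad/s): [2.57, 2.57, 3.14, 3.14, 3.14, 3.14].

### API

Orientations are given as a rotation vector (axis times angle).
In Python, from workcell import bot, read_camera gives the robot as it stands.
- The arm moves only by the tool arm_command, never from a script. Its argument "rows" is a list of rows, each an object with "delta_rot": the turn, a rotation vector about the tool's x, y, z in rad, a list of three; "xyz": the shift along the tool's x, y, z in m, a list of three; "gripper": the finger opening in m, from 0 to 0.0854. A call has 1 to 12 rows; each row shifts and turns the commanded pose from where the row before left it, along the tool's axes as they then stand; what a row does not reach is not made up. A row lasts 1/10 s, in which the tool goes at most 50 mm and 8.59 degrees, less where a joint would pass 70% of its speed; a pose out of reach is approached as far as the arm can. A call is refused whole if a number of a shift passes 0.05 or a number of a turn 0.15, either way. A call with a gripper value outside its range is refused whole. The fingers move at their own pace and stop on an object; "force" is the grip in N (left out, the last holds). Time passes only in rows, so rows that do not move let the fingers close. It gives the time, the measured TCP pose, the force and the opening at its end, in the units of the state.
- bot.read_state(): the state, without advancing time (a new reading comes with each control period).
- read_camera(name): name is "scene" or "top" or "wrist"; returns a dict with "pixels" (480x640x3 uint8, red, green, blue), "range_z" (480x640 float32, m along the optical axis (not along the pixel's ray), 0 where there is no reading), "intrinsics" (3x3 intrinsics, pixels), "camera_from_world" (4x4, takes a point from world to camera coordinates). Camera axes: x right, y up, looking along -z (the intrinsics and any distortion apply to the point x, -y, -z); pixel columns grow to the right and rows downward; lengths in m; the calibration is good to about 2 mm. A picture is of the moment at which its call begins.
- bot.finish_job(): hands the job in, once; it reports no verdict.
The state is a dict: "time": time; "q": joint angles; "joint_vel": joint speeds; "joint_torque": joint torques, N m; "tool_pos": TCP position; "tcp_rot": TCP orientation; "wrist_force": force on the tool from outside, world axes, zero at the start; "torque": the same for the moment, N m; "width": opening from 0.0 (shut) to 1.0 (fully open).
Only numpy, scipy, OpenCV 4.12 (cv2) and the standard library are available. Lean on these libraries where they do the work, as an engineer would, in place of code of your own. Each camera call takes 0.05 s, during which the arm holds its last target.

## Working session

There is one attempt and no reset: what is moved stays moved. The work goes in short steps, Python scripts to look and compute and a tool call to move; the robot and the scene stay as the last step left them, time stands still between calls to the robot, and variables do not carry over. Pictures are saved under pics/ and viewed, and the job is handed in when it is done.

Besides the shell and the picture viewer there is one more tool, called after "Call:" as name(argument=value, ...) on one line, values as JSON. arm_command: Moves the arm, as the interface text tells. Its arguments: {"type":"object","properties":{"rows":{"type":"array","items":{"type":"object","properties":{"delta_rot":{"type":"array","items":{"type":"number"}},"xyz":{"type":"array","items":{"type":"number"}},"gripper":{"type":"number"}}}},"force":{"type":"number"}},"required":["rows"]}

```bash
mkdir -p pics; ls; python3 - <<'E'
from workcell import bot, read_camera
import cv2,numpy as np
print(bot.read_state(), bot.hold_point_z)
for n in ["scene","top","wrist"]:
    d=read_camera(n); cv2.imwrite(f"pics/{n}0.png",d["pixels"][:,:,::-1]); np.savez(f"{n}0.npz",**d)
    print(n,d["intrinsics"].tolist(),np.round(np.linalg.inv(d["camera_from_world"]),3).tolist())
E
```

```text
pics
{'time': 0.0, 'q': array([-1.33991019e+00,  2.64770013e-01,  1.60539402e+00, -2.90202166e-05,
        1.27369291e+00, -3.69165504e-02]), 'joint_vel': array([ 3.42675537e-04, -7.22989959e-04, -1.46603859e-05, -1.47312126e-03,
        1.60216638e-03,  6.48547573e-04]), 'joint_torque': array([ 1.59438014e-04, -5.15107369e+01, -3.67315793e+01, -1.15906510e-04,
        1.29452418e-02, -1.22511605e-05]), 'tool_pos': array([ 0.17842263, -0.65022504,  0.22993986]), 'tcp_rot': array([-2.49700268,  1.90411985,  0.00277313]), 'wrist_force': array([-0.06988149,  0.34282006, -0.490734  ]), 'torque': array([-0.0280743 , -0.01775708, -0.00937714]), 'width': 1.0026899847273665} 0.0187
scene [[594.5250766558345, 0.0, 317.7052155941583], [0.0, 594.5250766558345, 247.68547372139068], [0.0, 0.0, 1.0]] [[-0.674, 0.552, -0.491, -0.065], [-0.738, -0.494, 0.459, 0.664], [0.011, 0.672, 0.741, 1.06], [0.0, 0.0, 0.0, 1.0]]
top [[510.1014076441902, 0.0, 326.3907049723538], [0.0, 510.1014076441902, 238.57445552943608], [0.0, 0.0, 1.0]] [[0.004, 0.989, -0.147, 0.391], [-1.0, 0.008, 0.029, 0.121], [0.03, 0.147, 0.989, 1.193], [0.0, 0.0, 0.0, 1.0]]
wrist [[430.44847552505917, 0.0, 320.0151121649524], [0.0, 430.44847552505917, 236.996198202302], [0.0, 0.0, 1.0]] [[0.265, 0.921, 0.286, 0.25], [-0.964, 0.254, 0.076, -0.631], [-0.003, -0.296, 0.955, 0.373], [0.0, 0.0, 0.0, 1.0]]
```

View pics/scene0.png

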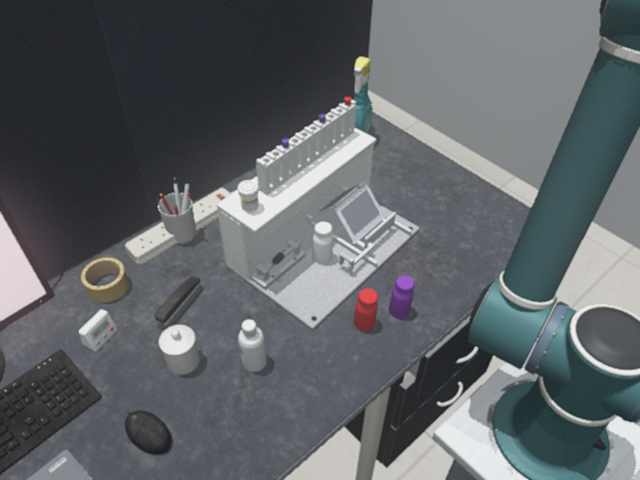

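View pics/top0.png

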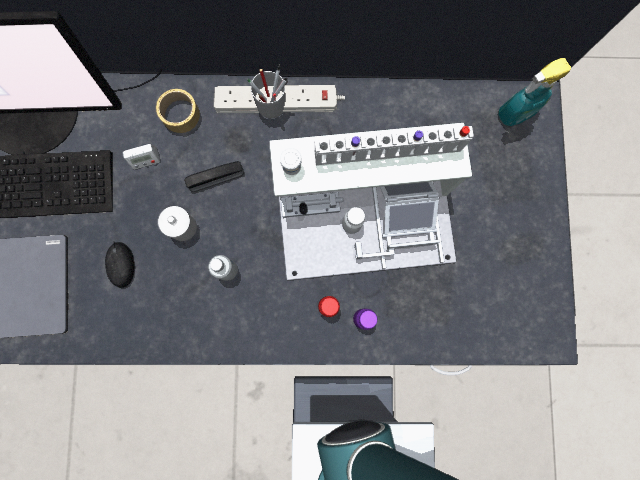

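```bash
cat > h.py <<'E'
import numpy as np,cv2
from scipy.spatial.transform import Rotation as R
def world(d,u,v,z=None):
    K=d["intrinsics"];T=np.linalg.inv(d["camera_from_world"])
    r=np.array([(u-K[0,2])/K[0,0],-(v-K[1,2])/K[1,1],-1.0])
    if z is None:
        g=d["range_z"][int(round(v)),int(round(u))]; return T[:3,:3]@(r*g)+T[:3,3]
    w=T[:3,:3]@r; return T[:3,3]+w*(z-T[2,3])/w[2]
def pix(d,p):
    c=d["camera_from_world"]@np.r_[p,1]; K=d["intrinsics"]
    return np.array([K[0,2]+K[0,0]*c[0]/-c[2],K[1,2]-K[1,1]*c[1]/-c[2]])
def crop(d,x0,y0,x1,y1,f,name):
    cv2.imwrite(name,cv2.resize(np.ascontiguousarray(d["pixels"][y0:y1,x0:x1,::-1]),None,fx=f,fy=f,interpolation=cv2.INTER_CUBIC))
E
```

```text
(no output)
```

The scene view shows these candidates for the bottle:
- **White, on the base:** scene (323,242), top (355,220). This fits bottle_mid.
- **Red and purple look-alikes:** scene (367,310) and (402,297). Leave alone.
- **Tall white bottle:** scene (252,345), on the worktop. Leave alone.
- **Jar:** scene (180,350). Leave alone.

I'll confirm the white one in enlarged crops.

```bash
python3 - <<'E'
from h import *
s=dict(np.load("scene0.npz"));t=dict(np.load("top0.npz"))
crop(s,220,170,420,320,4,"pics/s_crop.png"); crop(t,260,160,460,310,4,"pics/t_crop.png")
E
```

```text
(no output)
```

View pics/s_crop.png

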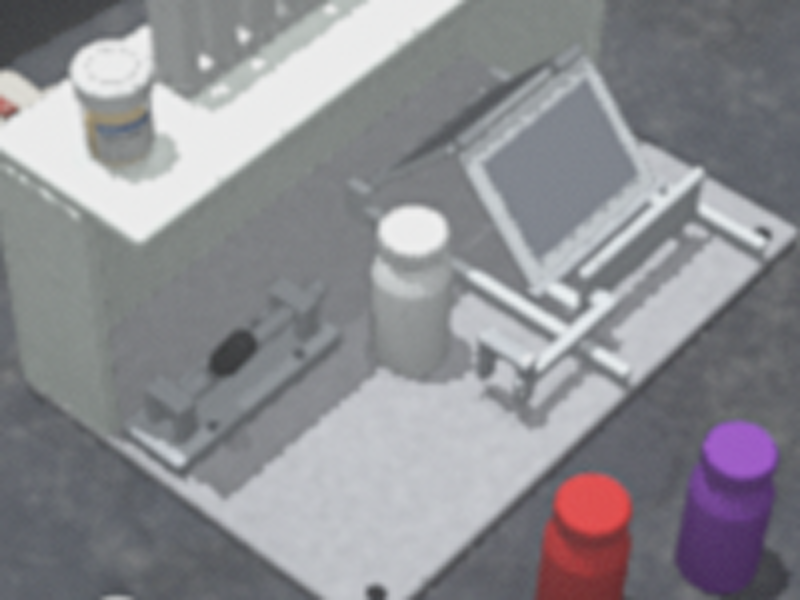

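View pics/t_crop.png

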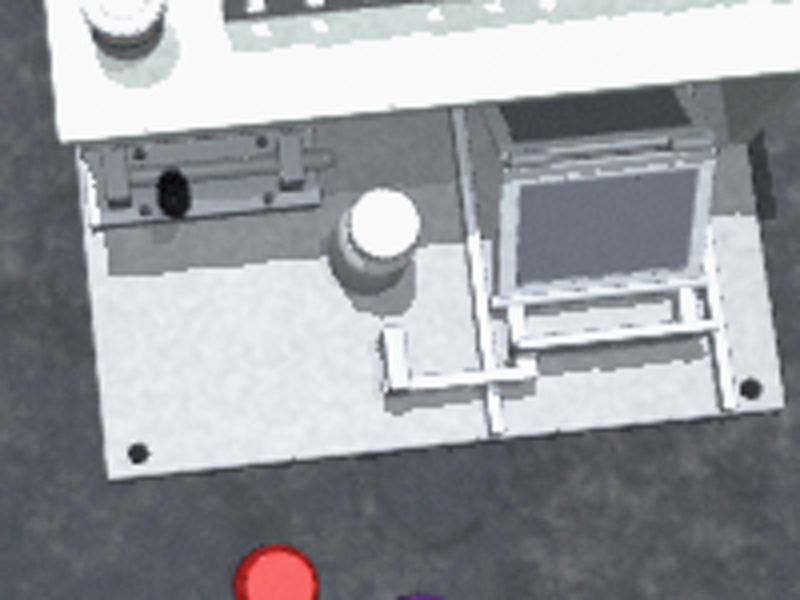

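The crops confirm the plain white bottle: s_crop (412,290), t_crop (385,225), on the base beside the keeper arm. Next I'll measure the station.

```bash
python3 - <<'E'
from h import *
s=dict(np.load("scene0.npz"));t=dict(np.load("top0.npz"))
tp=lambda u,v:(260+u/4,160+v/4); sp=lambda u,v:(220+u/4,170+v/4)
FL=world(t,*tp(107,479),z=.012);FR=world(t,*tp(785,409),z=.012)
print(FL,FR,np.linalg.norm(FL-FR))
FRs=world(s,*sp(798,236),z=.012);print("scene FR",FRs)
y=(FL-FR)[:2];yaw=np.arctan2(-y[0],y[1]);print("yaw",yaw)
def stat(FL,FR,yaw):
    Rz=R.from_euler('z',yaw).as_matrix(); mid=(FL+FR)/2
    o=mid-Rz@np.array([-.110,.095,.0]); o[2]=0; return o,Rz
o,Rz=stat(FL,FR,yaw);print("origin",o)
S=lambda p:np.round(Rz.T@(np.array(p)-o)*1000,1)
# bottle cap top z .112
for d,q,n in ((t,tp(385,222),"t"),(s,sp(412,231),"s")):
    p=world(d,*q,z=.112);print("cap",n,p,S(p), S(world(d,*q)))
# keeper top, plate corners etc
p=world(t,*tp(396,355),z=.062);print("keeper top t",S(p),S(world(t,*tp(396,355))))
p=world(t,*tp(600,335),z=.068);print("plate top t",S(p),S(world(t,*tp(615,333))))
p=world(t,*tp(60,143),z=.19);print("shelf FL",S(p),S(world(t,*tp(64,130))));
for q in((118,165),(290,150)):print("guide",S(world(t,*tp(*q),z=.055)),S(world(t,*tp(*q))))
p=world(t,*tp(172,193));print("lever",S(p))
for u,v in((222,266),(177,222)): print("other",world(t,u,v))
for u,v in((330,307),(367,319)): print("lookalike",world(t,u,v))
for q,n in (([-.11,.295,.012],'FL'),([-.11,-.105,.012],'FR'),([.045,.295,.19],'sh')):
    w=Rz@np.array(q)+o; a=pix(s,w);b=pix(t,w);print(n,(a-[220,170])*4,(b-[260,160])*4)
E
```

```text
[0.47040918 0.17726389 0.012     ] [ 0.51364588 -0.21848812  0.012     ] 0.39810685488761416
scene FR [ 0.50848235 -0.21274506  0.012     ]
yaw 0.10882042295164084
origin [ 0.61169442 -0.10310355  0.        ]
cap t [0.60327206 0.02467139 0.112     ] [  5.5 127.9 112. ] [  5.4 128.  112.7]
cap s [0.59963287 0.02807366 0.112     ] [  2.3 131.7 112. ] [  0.4 134.  115. ]
keeper top t [-61.2 124.9  62. ] [-61.3 125.1  63.5]
plate top t [-62.2  10.5  68. ] [-62.    2.   68.6]
shelf FL [ 47.3 294.6 190. ] [ 50.3 291.3 203.9]
guide [ 63.9 269.4  55. ] [ 64.  269.4  54.7]
guide [ 63. 171.  55.] [ 61.6 171.5  61.4]
lever [ 36.  240.7  96.4]
other [0.49026784 0.30633278 0.12993541]
other [0.58955505 0.41416108 0.08930252]
lookalike [0.40720042 0.08047575 0.10023123]
lookalike [0.38229714 0.00190299 0.10057705]
FL [366.45903487 628.27306719] [105.36338572 479.16897198]
FR [798.67519351 226.20977085] [786.58789504 408.83605803]
sh [137.92157914 255.64897824] [ 59.52563865 147.59630566]
```

```bash
cat >> h.py <<'E'
yaw=0.109; O=np.array([0.6117,-0.1031,0.]); RZ=R.from_euler('z',yaw).as_matrix()
W=lambda p:RZ@np.array(p,float)/1000+O
S=lambda w:RZ.T@(np.array(w)-O)*1000
def rt(tilt=30,sgn=1):
    a=np.radians(tilt); z=np.array([np.sin(a),0,-np.cos(a)]); x=np.array([0,sgn,0.]); y=np.cross(z,x)
    return RZ@np.c_[x,y,z]
def st():
    from workcell import bot
    s=bot.read_state(); return s,np.array(s["tool_pos"]),R.from_rotvec(s["tcp_rot"]).as_matrix()
def show():
    s,p,r=st(); print("t",round(s["time"],2),"tcp",p.round(4),"stn",S(p).round(1),"z",(RZ.T@r[:,2]).round(3),"x",(RZ.T@r[:,0]).round(3),"q",s["q"].round(2),"F",s["wrist_force"].round(1),"w",round(s["width"],3))
def plan(pt,Rt,n):
    s,p,r=st(); rv=R.from_matrix(r.T@Rt).as_rotvec(); print("total rot",rv.round(3),"shift tool",(r.T@(pt-p)).round(4),"n",n)
    for i in range(n):
        d=r.T@((pt-p)/n) if i>=0 else 0
        r2=r@R.from_rotvec(rv/n).as_matrix(); print((rv/n).round(3).tolist(),d.round(4).tolist()); r=r2
E
python3 - <<'E'
from h import *
show(); s,p,r=st(); print(r.round(3))
for sg in(1,-1): print(sg,R.from_matrix(r.T@rt(30,sg)).as_rotvec())
# desired TCP for grasp; grasp point z60
for g in ([4,129,60],): 
  Rt=rt(); 
  t=W(g)+Rt[:,2]*.0187; print(t,S(t))
plan(np.array([.44,-.02,.36]),rt(30,-1 if np.linalg.norm(R.from_matrix(r.T@rt(30,-1)).as_rotvec())<2 else 1),15)
E
```

```text
t 0.15 tcp [ 0.1785 -0.6504  0.2303] stn [-490.2 -496.9  230.3] z [-0.     0.002 -1.   ] x [ 0.158 -0.987 -0.002] q [-1.34  0.26  1.61  0.    1.27 -0.04] F [-0.6 -0.  -0.1] w 0.997
[[ 0.265 -0.964 -0.   ]
 [-0.964 -0.265  0.002]
 [-0.002 -0.    -1.   ]]
1 [-0.06401573  0.77346034 -2.88619077]
-1 [0.52255809 0.04324971 0.15464417]
[0.6109376  0.0265867  0.04380532] [ 13.35       129.          43.80532495]
total rot [0.523 0.043 0.155] shift tool [-0.539  -0.419  -0.1288] n 15
[0.035, 0.003, 0.01] [-0.0359, -0.0279, -0.0086]
[0.035, 0.003, 0.01] [-0.0362, -0.0278, -0.0077]
[0.035, 0.003, 0.01] [-0.0365, -0.0277, -0.0069]
[0.035, 0.003, 0.01] [-0.0367, -0.0276, -0.006]
[0.035, 0.003, 0.01] [-0.037, -0.0274, -0.0051]
[0.035, 0.003, 0.01] [-0.0373, -0.0272, -0.0043]
[0.035, 0.003, 0.01] [-0.0375, -0.0269, -0.0035]
[0.035, 0.003, 0.01] [-0.0378, -0.0266, -0.0026]
[0.035, 0.003, 0.01] [-0.0381, -0.0263, -0.0018]
[0.035, 0.003, 0.01] [-0.0383, -0.026, -0.001]
[0.035, 0.003, 0.01] [-0.0386, -0.0256, -0.0002]
[0.035, 0.003, 0.01] [-0.0389, -0.0252, 0.0005]
[0.035, 0.003, 0.01] [-0.0391, -0.0248, 0.0013]
[0.035, 0.003, 0.01] [-0.0394, -0.0243, 0.002]
[0.035, 0.003, 0.01] [-0.0396, -0.0238, 0.0028]
```

Call:
arm_command(rows=[{"delta_rot": [0.035,0.003,0.01],"xyz": [-0.036,-0.028,-0.0085],"gripper": 0.0854},{"delta_rot": [0.035,0.003,0.01],"xyz": [-0.036,-0.028,-0.0075],"gripper": 0.0854},{"delta_rot": [0.035,0.003,0.01],"xyz": [-0.0365,-0.028,-0.007],"gripper": 0.0854},{"delta_rot": [0.035,0.003,0.01],"xyz": [-0.0365,-0.0275,-0.006],"gripper": 0.0854},{"delta_rot": [0.035,0.003,0.01],"xyz": [-0.037,-0.0275,-0.005],"gripper": 0.0854},{"delta_rot": [0.035,0.003,0.01],"xyz": [-0.037,-0.027,-0.004],"gripper": 0.0854},{"delta_rot": [0.035,0.003,0.01],"xyz": [-0.0375,-0.027,-0.0035],"gripper": 0.0854},{"delta_rot": [0.035,0.003,0.01],"xyz": [-0.038,-0.0265,-0.0025],"gripper": 0.0854},{"delta_rot": [0.035,0.003,0.01],"xyz": [-0.038,-0.026,-0.002],"gripper": 0.0854},{"delta_rot": [0.035,0.003,0.01],"xyz": [-0.038,-0.026,-0.001],"gripper": 0.0854}])

```text
time: 1.15
tool_pos: [0.3526, -0.2292, 0.3165]
tcp_rot: [-2.183, 1.849, -0.342]
wrist_force: [0.8, -0.4, 0.5]
width: 1.001
```

```bash
python3 - <<'E'
from h import *
show(); plan(np.array([.44,-.0,.34]),rt(30,-1),6)
E
```

```text
t 1.15 tcp [ 0.3526 -0.2292  0.3165] stn [-271.3  -97.2  316.5] z [ 0.345  0.008 -0.938] x [ 0.054 -0.998  0.012] q [-0.88 -0.45  2.14  0.31  1.27  0.46] F [ 0.8 -0.4  0.5] w 1.001
total rot [0.171 0.013 0.054] shift tool [-0.2117 -0.1249  0.0183] n 6
[0.028, 0.002, 0.009] [-0.0353, -0.0208, 0.003]
[0.028, 0.002, 0.009] [-0.0355, -0.0204, 0.0036]
[0.028, 0.002, 0.009] [-0.0357, -0.02, 0.0041]
[0.028, 0.002, 0.009] [-0.0359, -0.0195, 0.0045]
[0.028, 0.002, 0.009] [-0.036, -0.0191, 0.005]
[0.028, 0.002, 0.009] [-0.0362, -0.0186, 0.0055]
```

```bash
python3 - <<'E'
from h import *
plan(W([-97,129,235]),rt(30,-1),8)
E
```

```text
total rot [0.171 0.013 0.054] shift tool [-0.2173 -0.1476  0.1384] n 8
[0.021, 0.002, 0.007] [-0.0272, -0.0184, 0.0173]
[0.021, 0.002, 0.007] [-0.0273, -0.0179, 0.0176]
[0.021, 0.002, 0.007] [-0.0275, -0.0173, 0.018]
[0.021, 0.002, 0.007] [-0.0276, -0.0168, 0.0183]
[0.021, 0.002, 0.007] [-0.0277, -0.0162, 0.0186]
[0.021, 0.002, 0.007] [-0.0279, -0.0156, 0.0189]
[0.021, 0.002, 0.007] [-0.028, -0.015, 0.0192]
[0.021, 0.002, 0.007] [-0.0281, -0.0144, 0.0195]
```

Call:
arm_command(rows=[{"delta_rot": [0.021,0.002,0.007],"xyz": [-0.027,-0.0185,0.0175]},{"delta_rot": [0.021,0.002,0.007],"xyz": [-0.0275,-0.018,0.0175]},{"delta_rot": [0.021,0.002,0.007],"xyz": [-0.0275,-0.0175,0.018]},{"delta_rot": [0.021,0.002,0.007],"xyz": [-0.0275,-0.017,0.0185]},{"delta_rot": [0.021,0.002,0.007],"xyz": [-0.0275,-0.016,0.0185]},{"delta_rot": [0.021,0.002,0.007],"xyz": [-0.028,-0.0155,0.019]},{"delta_rot": [0.021,0.002,0.007],"xyz": [-0.028,-0.015,0.019]},{"delta_rot": [0.021,0.002,0.007],"xyz": [-0.028,-0.0145,0.0195]},{"xyz": [0,0,0]},{"xyz": [0,0,0]}])

```text
invalid input
```

```bash
python3 - <<'E'
from h import *
from workcell import read_camera
show(); 
d=read_camera("wrist");np.savez("wrist1.npz",**d);crop(d,0,0,640,480,1,"pics/w1.png")
plan(W([-87+30,129,217-52]),rt(30,-1),1)
E
```

```text
t 1.15 tcp [ 0.3526 -0.2292  0.3165] stn [-271.3  -97.2  316.5] z [ 0.345  0.008 -0.938] x [ 0.054 -0.998  0.012] q [-0.88 -0.45  2.14  0.31  1.27  0.46] F [ 0.8 -0.4  0.5] w 1.001
total rot [0.166 0.017 0.056] shift tool [-0.2099 -0.1576  0.2203] n 1
[0.166, 0.017, 0.056] [-0.2099, -0.1576, 0.2203]
```

View pics/w1.png

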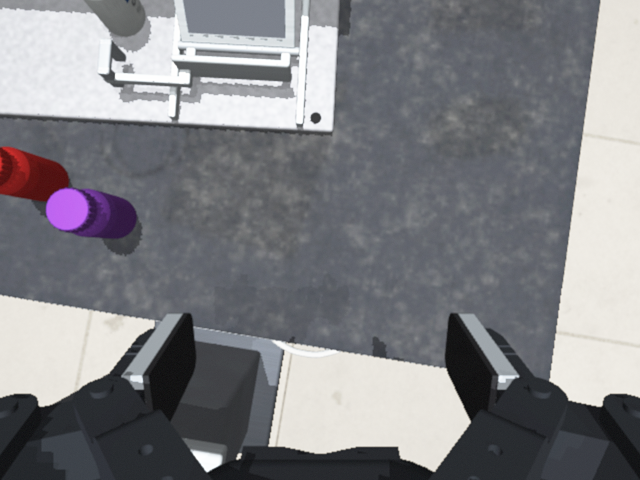

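The call was refused because rows need all their fields. The wrist view shows the station at upper left, the lookalikes at (70,205) and (30,175), and nothing in the fingers. Resending with all fields filled in.

Call:
arm_command(rows=[{"delta_rot": [0.021,0.002,0.007],"xyz": [-0.027,-0.0185,0.0175],"gripper": 0.0854},{"delta_rot": [0.021,0.002,0.007],"xyz": [-0.0275,-0.018,0.0175],"gripper": 0.0854},{"delta_rot": [0.021,0.002,0.007],"xyz": [-0.0275,-0.0175,0.018],"gripper": 0.0854},{"delta_rot": [0.021,0.002,0.007],"xyz": [-0.0275,-0.017,0.0185],"gripper": 0.0854},{"delta_rot": [0.021,0.002,0.007],"xyz": [-0.0275,-0.016,0.0185],"gripper": 0.0854},{"delta_rot": [0.021,0.002,0.007],"xyz": [-0.028,-0.0155,0.019],"gripper": 0.0854},{"delta_rot": [0.021,0.002,0.007],"xyz": [-0.028,-0.015,0.019],"gripper": 0.0854},{"delta_rot": [0.021,0.002,0.007],"xyz": [-0.028,-0.0145,0.0195],"gripper": 0.0854},{"delta_rot": [0,0,0],"xyz": [0,0,0],"gripper": 0.0854},{"delta_rot": [0,0,0],"xyz": [0,0,0],"gripper": 0.0854}])

```text
time: 2.2
tool_pos: [0.5009, 0.0133, 0.2332]
tcp_rot: [-2.025, 1.812, -0.483]
wrist_force: [0.8, 0.6, -0.2]
width: 1.003
```

```bash
python3 - <<'E'
from h import *
from workcell import read_camera
show(); 
d=read_camera("wrist");np.savez("wrist2.npz",**d);crop(d,0,0,640,480,1,"pics/w2.png")
E
```

```text
t 2.2 tcp [0.5009 0.0133 0.2332] stn [-97.5 127.8 233.2] z [ 0.494 -0.002 -0.869] x [ 0.001 -1.     0.003] q [-0.09 -0.41  2.32  0.14  0.74  1.29] F [ 0.8  0.6 -0.2] w 1.003
```

View pics/w2.png

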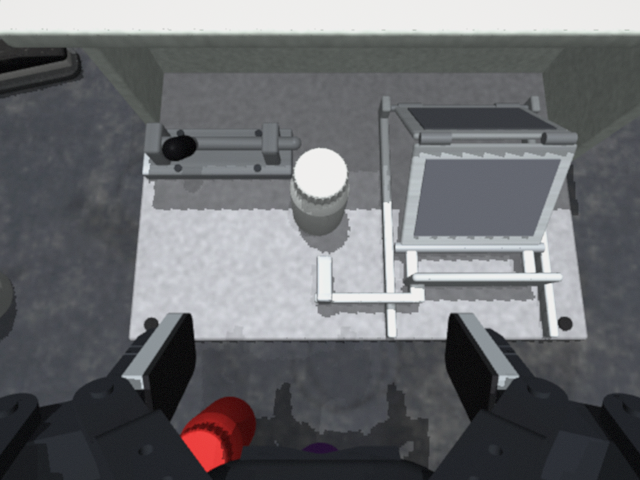

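The bottle cap is at (320,174), bolt lever (180,147), keeper (325,278), plate (485,278), and red is below at (220,435). I'll cross-check with the wrist camera.

```bash
python3 - <<'E'
from h import *
d=dict(np.load("wrist2.npz"))
for n,u,v,z in (("cap",320,173,.112),("keeper top",325,265,.062),("FL",131,338,.012),("FR",586,338,.012),("guideR",271,127,.055),("guideL",155,126,.055),("plate R top front",560,276,.068),("plate L top",414,277,.068),("lever",180,147,.075),("shelf",320,34,.19)):
    w=world(d,u,v,z);w2=world(d,u,v);print(n,S(w).round(1),S(w2).round(1))
crop(d,280,110,420,320,3.5 and 2.8,"pics/w2c.png")
s,p,r=st()
for u in(300,320,340):
  pass
E
```

```text
cap [  4.2 127.1 112. ] [  4.4 127.1 111.7]
keeper top [-52.6 122.9  62. ] [-52.6 122.9  61.6]
FL [-109.   289.9   12. ] [-109.  290.   12.]
FR [-108.4 -103.9   12. ] [-108.4 -104.3   11.4]
guideR [ 67.5 169.   55. ] [ 67.5 168.9  55. ]
guideL [ 68.1 268.2  55. ] [ 68.3 268.3  54.6]
plate R top front [-61.6 -56.2  68. ] [-61.7 -56.   68.4]
plate L top [-62.6  55.2  68. ] [-62.5  54.9  66.6]
lever [ 39.9 238.5  75. ] [ 31.5 231.9  93.8]
shelf [ 54.4 127.4 190. ] [ 45.5 127.4 201.5]
```

```bash
python3 - <<'E'
from h import *
plan(W([13.5,127.5,46]),rt(30,-1),8)
E
```

```text
total rot [ 0.005 -0.003  0.001] shift tool [-0.0014 -0.0031  0.2181] n 8
[0.001, -0.0, 0.0] [-0.0002, -0.0004, 0.0273]
[0.001, -0.0, 0.0] [-0.0002, -0.0004, 0.0273]
[0.001, -0.0, 0.0] [-0.0001, -0.0004, 0.0273]
[0.001, -0.0, 0.0] [-0.0001, -0.0003, 0.0273]
[0.001, -0.0, 0.0] [-0.0001, -0.0003, 0.0273]
[0.001, -0.0, 0.0] [-0.0001, -0.0003, 0.0273]
[0.001, -0.0, 0.0] [-0.0001, -0.0003, 0.0273]
[0.001, -0.0, 0.0] [-0.0001, -0.0003, 0.0273]
```

Call:
arm_command(rows=[{"delta_rot": [0.005,-0.003,0.001],"xyz": [-0.0014,-0.003,0.025],"gripper": 0.0854},{"delta_rot": [0,0,0],"xyz": [0,0,0.025],"gripper": 0.0854},{"delta_rot": [0,0,0],"xyz": [0,0,0.025],"gripper": 0.0854},{"delta_rot": [0,0,0],"xyz": [0,0,0.025],"gripper": 0.0854},{"delta_rot": [0,0,0],"xyz": [0,0,0.025],"gripper": 0.0854},{"delta_rot": [0,0,0],"xyz": [0,0,0.02],"gripper": 0.0854},{"delta_rot": [0,0,0],"xyz": [0,0,0.02],"gripper": 0.0854},{"delta_rot": [0,0,0],"xyz": [0,0,0.015],"gripper": 0.0854},{"delta_rot": [0,0,0],"xyz": [0,0,0.0],"gripper": 0.0854}])

```text
time: 3.15
tool_pos: [0.593, 0.0217, 0.0783]
tcp_rot: [-2.016, 1.815, -0.484]
wrist_force: [-0.1, -0.6, 0.4]
width: 0.997
```

```bash
python3 - <<'E'
from h import *
from workcell import read_camera
show(); 
d=read_camera("wrist");crop(d,0,0,640,480,1,"pics/w3.png")
plan(W([13.5,127.5,46]),rt(30,-1),1)
E
```

```text
t 3.15 tcp [0.593  0.0217 0.0783] stn [ -5.  126.1  78.3] z [ 0.498 -0.002 -0.867] x [-0.004 -1.    -0.   ] q [-0.05  0.01  2.31  0.25  0.32  1.2 ] F [-0.1 -0.6  0.4] w 0.997
total rot [ 0.001 -0.002 -0.003] shift tool [-0.0012  0.0008  0.038 ] n 1
[0.001, -0.002, -0.003] [-0.0012, 0.0008, 0.038]
```

View pics/w3.png

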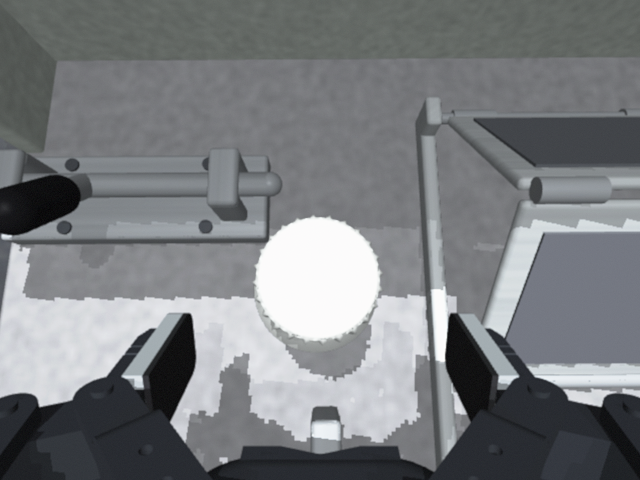

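```bash
python3 - <<'E'
from h import *
plan(W([14.5,127.5,50]),rt(30,-1),1)
E
```

```text
total rot [ 0.001 -0.002 -0.003] shift tool [-0.0013 -0.0021  0.035 ] n 1
[0.001, -0.002, -0.003] [-0.0013, -0.0021, 0.035]
```

Call:
arm_command(rows=[{"delta_rot": [0.001,-0.002,-0.003],"xyz": [-0.0013,-0.002,0.012],"gripper": 0.0854},{"delta_rot": [0,0,0],"xyz": [0,0,0.012],"gripper": 0.0854},{"delta_rot": [0,0,0],"xyz": [0,0,0.011],"gripper": 0.0854},{"delta_rot": [0,0,0],"xyz": [0,0,0],"gripper": 0.0854},{"delta_rot": [0,0,0],"xyz": [0,0,0],"gripper": 0.0854}])

```text
time: 3.7
tool_pos: [0.6124, 0.0267, 0.0509]
tcp_rot: [-2.018, 1.806, -0.485]
wrist_force: [0.2, -0.8, 1.3]
width: 1.004
```

```bash
python3 - <<'E'
from h import *
show()
E
```

```text
t 3.7 tcp [0.6124 0.0267 0.0509] stn [ 14.8 129.   50.9] z [ 0.502  0.001 -0.865] x [ 0.002 -1.    -0.   ] q [-0.04  0.09  2.28  0.31  0.25  1.14] F [ 0.2 -0.8  1.3] w 1.004
```

Close gently.

Call:
arm_command(rows=[{"delta_rot": [0,0,0],"xyz": [0,0,0],"gripper": 0.055},{"delta_rot": [0,0,0],"xyz": [0,0,0],"gripper": 0.05},{"delta_rot": [0,0,0],"xyz": [0,0,0],"gripper": 0.035},{"delta_rot": [0,0,0],"xyz": [0,0,0],"gripper": 0.035},{"delta_rot": [0,0,0],"xyz": [0,0,0],"gripper": 0.035},{"delta_rot": [0,0,0],"xyz": [0,0,0],"gripper": 0.035},{"delta_rot": [0,0,0],"xyz": [0,0,0],"gripper": 0.035},{"delta_rot": [0,0,0],"xyz": [0,0,0],"gripper": 0.035}], force=30)

```text
time: 4.5
tool_pos: [0.613, 0.0271, 0.0512]
tcp_rot: [-2.018, 1.805, -0.486]
wrist_force: [-1.1, -0.3, 6.2]
width: 0.523
```

```bash
python3 - <<'E'
from h import *
show()
from workcell import read_camera
d=read_camera("wrist");crop(d,0,0,640,480,1,"pics/w4.png")
E
```

```text
t 4.5 tcp [0.613  0.0271 0.0512] stn [ 15.5 129.3  51.2] z [ 0.503  0.001 -0.865] x [ 0.002 -1.    -0.   ] q [-0.04  0.09  2.28  0.31  0.25  1.14] F [-1.1 -0.3  6.2] w 0.523
```

View pics/w4.png

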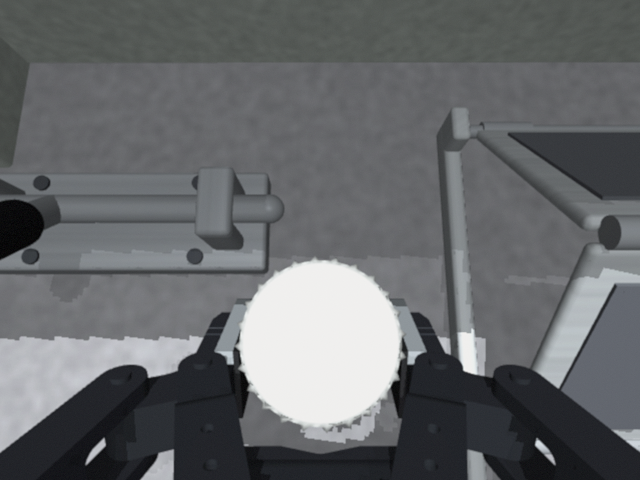

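Call:
arm_command(rows=[{"delta_rot": [0,0,0],"xyz": [0,-0.005,-0.0087],"gripper": 0.035},{"delta_rot": [0,0,0],"xyz": [0,-0.005,-0.0087],"gripper": 0.035},{"delta_rot": [0,0,0],"xyz": [0,0,-0.02],"gripper": 0.035},{"delta_rot": [0,0,0],"xyz": [0,0,-0.025],"gripper": 0.035},{"delta_rot": [0,0,0],"xyz": [0,0,-0.025],"gripper": 0.035},{"delta_rot": [0,0,0],"xyz": [0,0,-0.025],"gripper": 0.035},{"delta_rot": [0,0,0],"xyz": [0,0,-0.025],"gripper": 0.035},{"delta_rot": [0,0,0],"xyz": [0,0,-0.025],"gripper": 0.035},{"delta_rot": [0,0,0],"xyz": [0,0,-0.02],"gripper": 0.035},{"delta_rot": [0,0,0],"xyz": [0,0,0],"gripper": 0.035}])

```text
time: 5.55
tool_pos: [0.531, 0.0175, 0.2174]
tcp_rot: [-2.015, 1.803, -0.492]
wrist_force: [0.6, 0.3, -0.4]
width: 0.522
```

```bash
python3 - <<'E'
from h import *
show()
from workcell import read_camera
d=read_camera("scene");crop(d,150,100,470,340,2.5,"pics/s5.png")
p=np.array([.50,-.35,.20]); plan(p,rt(30,-1),10)
E
```

```text
t 5.55 tcp [0.531  0.0175 0.2174] stn [-67.1 128.7 217.4] z [ 0.507 -0.    -0.862] x [ 0.002 -1.     0.001] q [-0.07 -0.33  2.3   0.15  0.66  1.29] F [ 0.6  0.3 -0.4] w 0.522
total rot [-0.006  0.     0.002] shift tool [ 0.3619  0.0694 -0.0223] n 10
[-0.001, 0.0, 0.0] [0.0362, 0.0069, -0.0022]
[-0.001, 0.0, 0.0] [0.0362, 0.0069, -0.0022]
[-0.001, 0.0, 0.0] [0.0362, 0.0069, -0.0022]
[-0.001, 0.0, 0.0] [0.0362, 0.0069, -0.0022]
[-0.001, 0.0, 0.0] [0.0362, 0.0069, -0.0022]
[-0.001, 0.0, 0.0] [0.0362, 0.0069, -0.0022]
[-0.001, 0.0, 0.0] [0.0362, 0.0069, -0.0022]
[-0.001, 0.0, 0.0] [0.0362, 0.0069, -0.0022]
[-0.001, 0.0, 0.0] [0.0362, 0.0069, -0.0022]
[-0.001, 0.0, 0.0] [0.0362, 0.0069, -0.0022]
```

View pics/s5.png

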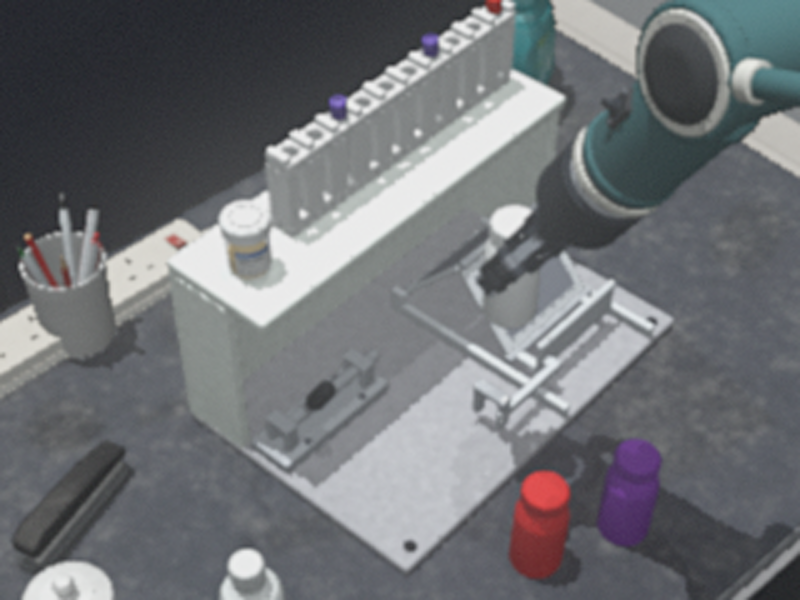

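The bottle is upright in the gripper at s5 (512,265), well clear of the cover. Next, carry it to the right.

Call:
arm_command(rows=[{"delta_rot": [-0.006,0,0.002],"xyz": [0.02,0.007,-0.002],"gripper": 0.035},{"delta_rot": [0,0,0],"xyz": [0.035,0.007,-0.002],"gripper": 0.035},{"delta_rot": [0,0,0],"xyz": [0.036,0.007,-0.002],"gripper": 0.035},{"delta_rot": [0,0,0],"xyz": [0.036,0.007,-0.002],"gripper": 0.035},{"delta_rot": [0,0,0],"xyz": [0.036,0.007,-0.002],"gripper": 0.035},{"delta_rot": [0,0,0],"xyz": [0.036,0.007,-0.002],"gripper": 0.035},{"delta_rot": [0,0,0],"xyz": [0.036,0.007,-0.002],"gripper": 0.035},{"delta_rot": [0,0,0],"xyz": [0.036,0.007,-0.002],"gripper": 0.035},{"delta_rot": [0,0,0],"xyz": [0.036,0.007,-0.002],"gripper": 0.035},{"delta_rot": [0,0,0],"xyz": [0.035,0.007,-0.002],"gripper": 0.035},{"delta_rot": [0,0,0],"xyz": [0.02,0,0],"gripper": 0.035},{"delta_rot": [0,0,0],"xyz": [0,0,0],"gripper": 0.035}])

```text
time: 6.8
tool_pos: [0.4991, -0.3526, 0.1936]
tcp_rot: [-2.019, 1.816, -0.478]
wrist_force: [0.7, 0.1, -2.2]
width: 0.521
```

```bash
python3 - <<'E'
from h import *
show()
from workcell import read_camera
d=read_camera("top");np.savez("top6.npz",**d);crop(d,320,60,640,300,2.5,"pics/t6.png")
s,p,r=st(); plan(p+[0,0,.060-p[2]],rt(30,-1),1)
E
```

```text
t 6.8 tcp [ 0.4991 -0.3526  0.1936] stn [-139.1 -235.8  193.6] z [ 0.495  0.    -0.869] x [-0.003 -1.    -0.002] q [-0.9  -0.01  2.07  0.58  0.87  0.24] F [ 0.7  0.1 -2.2] w 0.521
total rot [ 0.006  0.003 -0.003] shift tool [0.0005 0.066  0.1159] n 1
[0.006, 0.003, -0.003] [0.0005, 0.066, 0.1159]
```

View pics/t6.png

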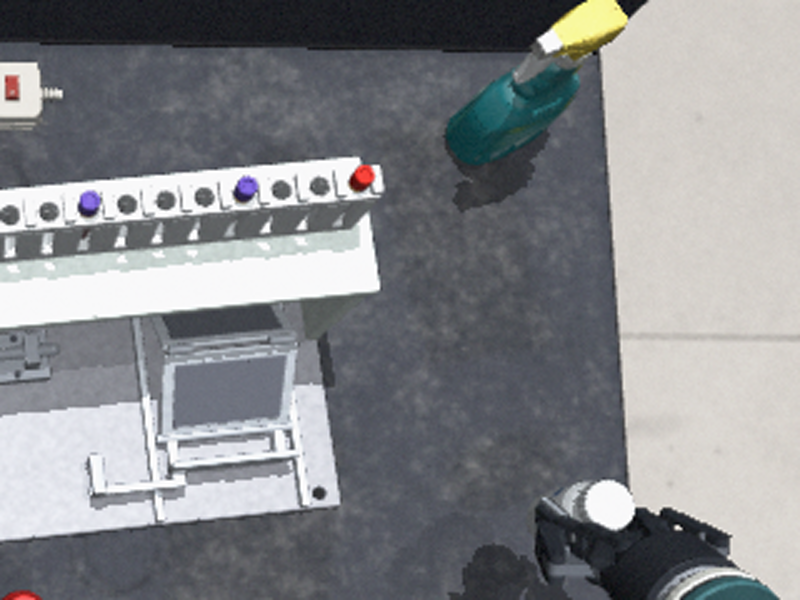

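Call:
arm_command(rows=[{"delta_rot": [0.006,0.003,-0.003],"xyz": [0,0.01,0.0173],"gripper": 0.035},{"delta_rot": [0,0,0],"xyz": [0,0.0125,0.0217],"gripper": 0.035},{"delta_rot": [0,0,0],"xyz": [0,0.0125,0.0217],"gripper": 0.035},{"delta_rot": [0,0,0],"xyz": [0,0.0125,0.0217],"gripper": 0.035},{"delta_rot": [0,0,0],"xyz": [0,0.0125,0.0217],"gripper": 0.035},{"delta_rot": [0,0,0],"xyz": [0,0.0075,0.013],"gripper": 0.035},{"delta_rot": [0,0,0],"xyz": [0,0,0],"gripper": 0.035},{"delta_rot": [0,0,0],"xyz": [0,0,0],"gripper": 0.035}])

```text
time: 7.65
tool_pos: [0.4996, -0.3486, 0.0597]
tcp_rot: [-2.021, 1.806, -0.486]
wrist_force: [0.5, -0.2, -1.1]
width: 0.522
```

```bash
python3 - <<'E'
from h import *
show()
from workcell import read_camera
d=read_camera("top");np.savez("top7.npz",**d);crop(d,480,180,640,300,5,"pics/t7.png")
d=read_camera("scene");np.savez("s7.npz",**d);crop(d,400,60,640,240,3.3,"pics/s7.png")
E
```

```text
t 7.65 tcp [ 0.4996 -0.3486  0.0597] stn [-138.1 -231.8   59.7] z [ 0.501  0.    -0.866] x [ 0.003 -1.     0.001] q [-0.9   0.17  2.17  0.77  0.65 -0.03] F [ 0.5 -0.2 -1.1] w 0.522
```

View pics/t7.png

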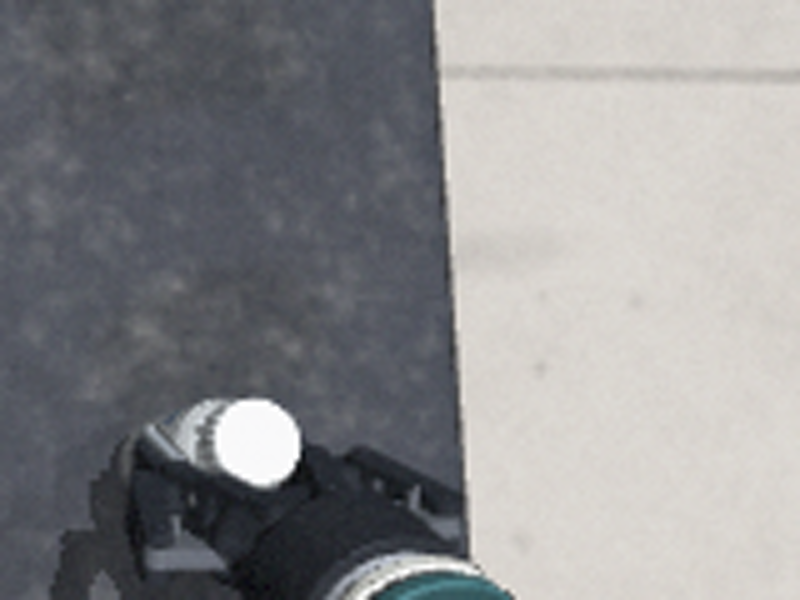

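View pics/s7.png

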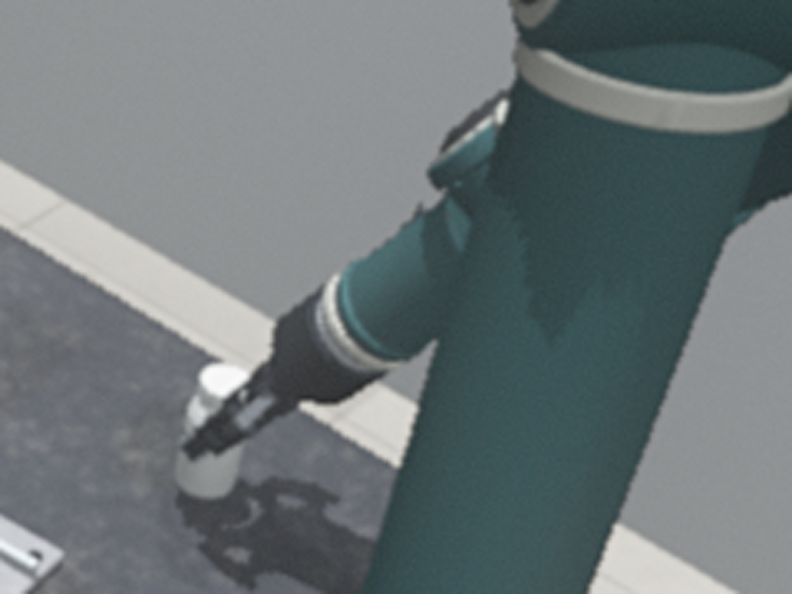

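The bottle is upright over the worktop, with the cap at t7 (257,442) and the table edge well to its right. Next I lower it 19 mm.

Call:
arm_command(rows=[{"delta_rot": [0,0,0],"xyz": [0,0.004,0.0069],"gripper": 0.035},{"delta_rot": [0,0,0],"xyz": [0,0.0035,0.006],"gripper": 0.035},{"delta_rot": [0,0,0],"xyz": [0,0.0015,0.0026],"gripper": 0.035},{"delta_rot": [0,0,0],"xyz": [0,0,0],"gripper": 0.035},{"delta_rot": [0,0,0],"xyz": [0,0,0],"gripper": 0.035}])

```text
time: 8.25
tool_pos: [0.4997, -0.35, 0.0421]
tcp_rot: [-2.02, 1.807, -0.488]
wrist_force: [-0.3, -0.2, -1.2]
width: 0.527
```

```bash
python3 - <<'E'
from h import *
show()
from workcell import read_camera
d=read_camera("top")
z=[world(d,480+u/5,180+v/5)[2] for u in range(240,280,5) for v in range(425,460,5)]
print(np.median(z), world(d,480+257/5,180+442/5))
E
```

```text
t 8.25 tcp [ 0.4997 -0.35    0.0421] stn [-138.2 -233.2   42.1] z [ 0.501 -0.001 -0.865] x [ 0.002 -1.     0.002] q [-0.9   0.2   2.18  0.81  0.62 -0.08] F [-0.3 -0.2 -1.2] w 0.527
0.10228897296680106 [ 0.49205642 -0.35671769  0.10168061]
```

Bottom is about 2 mm above the worktop. I'll ease down in 1.5 mm steps.

Call:
arm_command(rows=[{"delta_rot": [0,0,0],"xyz": [0,0.0005,0.0009],"gripper": 0.035},{"delta_rot": [0,0,0],"xyz": [0,0.0005,0.0009],"gripper": 0.035},{"delta_rot": [0,0,0],"xyz": [0,0.0004,0.0007],"gripper": 0.035},{"delta_rot": [0,0,0],"xyz": [0,0,0],"gripper": 0.035},{"delta_rot": [0,0,0],"xyz": [0,0,0],"gripper": 0.035}])

```text
time: 8.8
tool_pos: [0.4998, -0.35, 0.0395]
tcp_rot: [-2.02, 1.807, -0.489]
wrist_force: [-0.2, 0.2, -0.6]
width: 0.526
```

```bash
python3 - <<'E'
from h import *
show()
E
```

```text
t 8.8 tcp [ 0.4998 -0.35    0.0395] stn [-138.1 -233.3   39.5] z [ 0.502 -0.001 -0.865] x [ 0.002 -1.     0.003] q [-0.9   0.2   2.18  0.82  0.62 -0.08] F [-0.2  0.2 -0.6] w 0.526
```

Call:
arm_command(rows=[{"delta_rot": [0,0,0],"xyz": [0,0.0004,0.0007],"gripper": 0.035},{"delta_rot": [0,0,0],"xyz": [0,0.0004,0.0007],"gripper": 0.035},{"delta_rot": [0,0,0],"xyz": [0,0,0],"gripper": 0.035}])

```text
time: 9.1
tool_pos: [0.5003, -0.3501, 0.0392]
tcp_rot: [-2.02, 1.805, -0.49]
wrist_force: [-3.6, 1.5, 7.8]
width: 0.523
```

```bash
python3 - <<'E'
from h import *
show()
E
```

```text
t 9.1 tcp [ 0.5003 -0.3501  0.0392] stn [-137.6 -233.5   39.2] z [ 0.503 -0.001 -0.864] x [ 0.002 -1.     0.003] q [-0.9   0.21  2.18  0.82  0.62 -0.09] F [-3.6  1.5  7.8] w 0.523
```

The 7.8 N upward force means the bottle has touched down. I'll relieve slightly, release and retreat along the tool axis.

Call:
arm_command(rows=[{"delta_rot": [0,0,0],"xyz": [0,-0.0004,-0.0007],"gripper": 0.035},{"delta_rot": [0,0,0],"xyz": [0,0,0],"gripper": 0.05},{"delta_rot": [0,0,0],"xyz": [0,0,0],"gripper": 0.06},{"delta_rot": [0,0,0],"xyz": [0,0,0],"gripper": 0.0854},{"delta_rot": [0,0,0],"xyz": [0,0,0],"gripper": 0.0854},{"delta_rot": [0,0,0],"xyz": [0,0,0],"gripper": 0.0854},{"delta_rot": [0,0,0],"xyz": [0,0,0],"gripper": 0.0854},{"delta_rot": [0,0,0],"xyz": [0,0,0],"gripper": 0.0854}])

```text
time: 9.9
tool_pos: [0.4998, -0.35, 0.0386]
tcp_rot: [-2.02, 1.807, -0.489]
wrist_force: [-0.3, -0.2, 0.2]
width: 0.996
```

```bash
python3 - <<'E'
from h import *
show()
from workcell import read_camera
d=read_camera("wrist");crop(d,0,0,640,480,1,"pics/w8.png")
E
```

```text
t 9.9 tcp [ 0.4998 -0.35    0.0386] stn [-138.1 -233.3   38.6] z [ 0.502 -0.001 -0.865] x [ 0.002 -1.     0.003] q [-0.9   0.21  2.18  0.82  0.62 -0.09] F [-0.3 -0.2  0.2] w 0.996
```

View pics/w8.png

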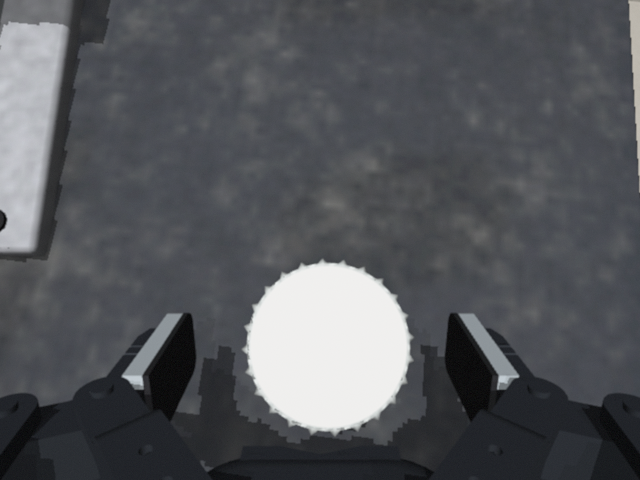

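Released with the bottle upright (cap at (329,347), between the open fingers). Retreating.

Call:
arm_command(rows=[{"delta_rot": [0,0,0],"xyz": [0,0,-0.01],"gripper": 0.0854},{"delta_rot": [0,0,0],"xyz": [0,0,-0.02],"gripper": 0.0854},{"delta_rot": [0,0,0],"xyz": [0,0,-0.025],"gripper": 0.0854},{"delta_rot": [0,0,0],"xyz": [0,0,-0.025],"gripper": 0.0854},{"delta_rot": [0,0,0],"xyz": [0,0,-0.025],"gripper": 0.0854},{"delta_rot": [0,0,0],"xyz": [0,0,-0.025],"gripper": 0.0854},{"delta_rot": [0,0,0],"xyz": [0,0,-0.025],"gripper": 0.0854},{"delta_rot": [0,0,0],"xyz": [0,0,-0.02],"gripper": 0.0854},{"delta_rot": [0,0,0],"xyz": [0,0,0],"gripper": 0.0854}])

```text
time: 10.85
tool_pos: [0.4125, -0.3614, 0.1938]
tcp_rot: [-2.021, 1.807, -0.498]
wrist_force: [0.2, 0.0, 0.3]
width: 1.004
```

```bash
python3 - <<'E'
from h import *
show()
from workcell import read_camera
d=read_camera("scene");crop(d,400,100,640,280,3.3,"pics/s9.png")
s,p,r=st(); T=np.linalg.inv(read_camera("wrist")["camera_from_world"]); print("cam in tool",r.T@(T[:3,3]-p))
plan(W([-125,-25,150]),rt(45,-1),10)
E
```

```text
t 10.85 tcp [ 0.4125 -0.3614  0.1938] stn [-226.1 -235.1  193.8] z [ 0.504 -0.008 -0.864] x [ 0.    -1.     0.009] q [-1.06 -0.1   2.16  0.6   0.95  0.07] F [0.2 0.  0.3] w 1.004
cam in tool [ 0.00068863 -0.07445449 -0.14322981]
total rot [ 0.26  -0.003  0.003] shift tool [-0.2084 -0.0677  0.0852] n 10
[0.026, -0.0, 0.0] [-0.0208, -0.0068, 0.0085]
[0.026, -0.0, 0.0] [-0.0208, -0.0065, 0.0087]
[0.026, -0.0, 0.0] [-0.0208, -0.0063, 0.0089]
[0.026, -0.0, 0.0] [-0.0208, -0.0061, 0.009]
[0.026, -0.0, 0.0] [-0.0208, -0.0058, 0.0092]
[0.026, -0.0, 0.0] [-0.0208, -0.0056, 0.0093]
[0.026, -0.0, 0.0] [-0.0208, -0.0053, 0.0095]
[0.026, -0.0, 0.0] [-0.0208, -0.0051, 0.0096]
[0.026, -0.0, 0.0] [-0.0208, -0.0048, 0.0098]
[0.026, -0.0, 0.0] [-0.0208, -0.0045, 0.0099]
```

View pics/s9.png

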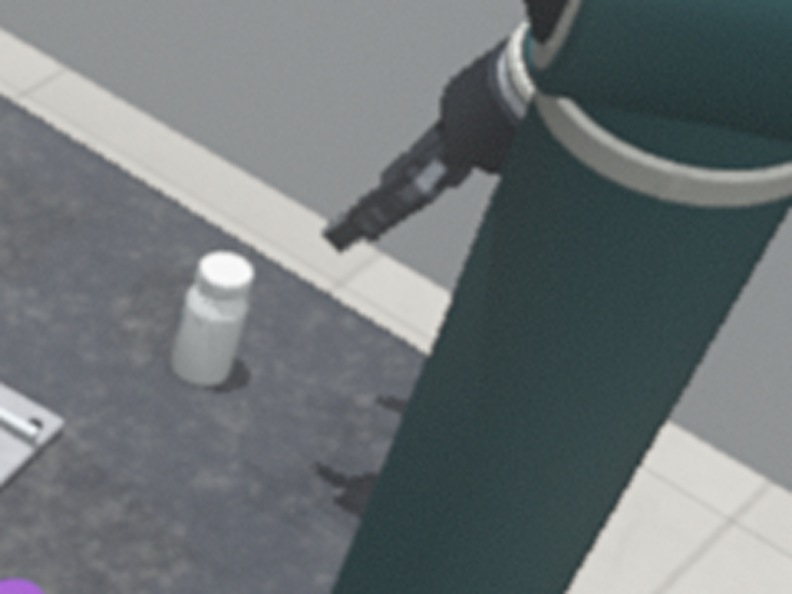

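The bottle stands upright on the worktop at s9 (213,320). Moving to the pre-push pose while shutting the fingers.

Call:
arm_command(rows=[{"delta_rot": [0.026,0,0],"xyz": [-0.021,-0.007,0.0085],"gripper": 0.06},{"delta_rot": [0.026,0,0],"xyz": [-0.021,-0.0065,0.0085],"gripper": 0.03},{"delta_rot": [0.026,0,0],"xyz": [-0.021,-0.0065,0.009],"gripper": 0},{"delta_rot": [0.026,0,0],"xyz": [-0.021,-0.006,0.009],"gripper": 0},{"delta_rot": [0.026,0,0],"xyz": [-0.021,-0.006,0.009],"gripper": 0},{"delta_rot": [0.026,0,0],"xyz": [-0.021,-0.0055,0.0095],"gripper": 0},{"delta_rot": [0.026,0,0],"xyz": [-0.021,-0.0055,0.0095],"gripper": 0},{"delta_rot": [0.026,0,0],"xyz": [-0.021,-0.005,0.0095],"gripper": 0},{"delta_rot": [0.026,0,0],"xyz": [-0.021,-0.005,0.01],"gripper": 0},{"delta_rot": [0.026,0,0],"xyz": [-0.021,-0.0045,0.01],"gripper": 0},{"delta_rot": [0,0,0],"xyz": [0,0,0],"gripper": 0},{"delta_rot": [0,0,0],"xyz": [0,0,0],"gripper": 0}])

```text
time: 12.15
tool_pos: [0.4899, -0.1385, 0.1483]
tcp_rot: [-1.845, 1.648, -0.682]
wrist_force: [-0.3, -0.7, 0.1]
width: 0.003
```

```bash
python3 - <<'E'
from h import *
from workcell import read_camera
show();d=read_camera("wrist");crop(d,0,0,640,480,1,"pics/w10.png")
plan(W([-100,-25,46]),rt(45,-1),1)
E
```

```text
t 12.15 tcp [ 0.4899 -0.1385  0.1483] stn [-124.9  -21.9  148.3] z [ 0.705  0.001 -0.709] x [ 0.003 -1.     0.001] q [-0.68 -0.3   2.53  1.09  0.6  -0.06] F [-0.3 -0.7  0.1] w 0.003
total rot [ 0.001 -0.     0.003] shift tool [0.0019 0.0555 0.0904] n 1
[0.001, -0.0, 0.003] [0.0019, 0.0555, 0.0904]
```

View pics/w10.png

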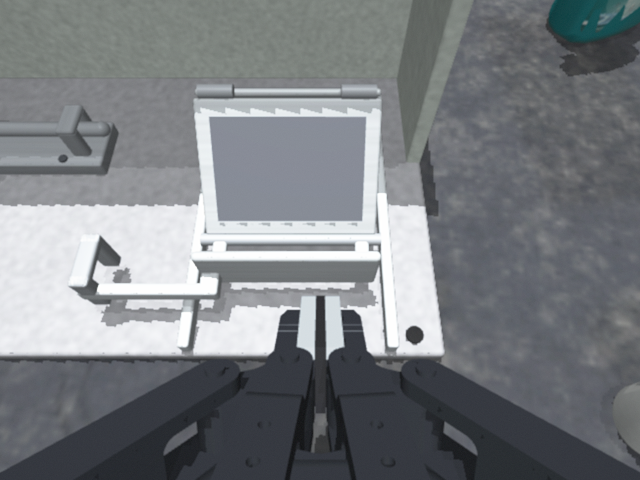

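The wrist view shows the fingers at (320,300), right of the plate's middle (288,262). Joint 3 is near its limit (2.53 of 2.57), so I'll cut the tilt to about 37°, which moves the wrist forward, before descending.

```bash
python3 - <<'E'
from h import *
plan(W([-105,-25,130]),rt(36,-1),3)
E
```

```text
total rot [-0.156 -0.     0.003] shift tool [ 0.002  -0.0003  0.0274] n 3
[-0.052, -0.0, 0.001] [0.0007, -0.0001, 0.0091]
[-0.052, -0.0, 0.001] [0.0007, -0.0006, 0.0091]
[-0.052, -0.0, 0.001] [0.0007, -0.001, 0.0091]
```

Call:
arm_command(rows=[{"delta_rot": [-0.052,0,0.001],"xyz": [0.001,0,0.009],"gripper": 0},{"delta_rot": [-0.052,0,0.001],"xyz": [0.001,-0.0005,0.009],"gripper": 0},{"delta_rot": [-0.052,0,0.001],"xyz": [0,-0.001,0.009],"gripper": 0},{"delta_rot": [0,0,0],"xyz": [0,0,0],"gripper": 0}])

```text
time: 12.6
tool_pos: [0.512, -0.141, 0.1323]
tcp_rot: [-1.948, 1.745, -0.573]
wrist_force: [1.2, -1.1, -0.3]
width: -0.002
```

```bash
python3 - <<'E'
from h import *
show()
plan(W([-95,-25,46]),rt(36,-1),5)
E
```

```text
t 12.6 tcp [ 0.512  -0.141   0.1323] stn [-103.2  -26.8  132.3] z [ 0.59  -0.003 -0.808] x [-0.    -1.     0.003] q [-0.56 -0.21  2.42  0.78  0.54  0.31] F [ 1.2 -1.1 -0.3] w -0.002
total rot [-0.002 -0.003  0.002] shift tool [-0.0021  0.0442  0.0745] n 5
[-0.0, -0.001, 0.0] [-0.0004, 0.0088, 0.0149]
[-0.0, -0.001, 0.0] [-0.0004, 0.0088, 0.0149]
[-0.0, -0.001, 0.0] [-0.0004, 0.0088, 0.0149]
[-0.0, -0.001, 0.0] [-0.0004, 0.0088, 0.0149]
[-0.0, -0.001, 0.0] [-0.0004, 0.0088, 0.0149]
```

Call:
arm_command(rows=[{"delta_rot": [0,0,0],"xyz": [-0.0005,0.009,0.015],"gripper": 0},{"delta_rot": [0,0,0],"xyz": [-0.0005,0.009,0.015],"gripper": 0},{"delta_rot": [0,0,0],"xyz": [-0.0005,0.009,0.015],"gripper": 0},{"delta_rot": [0,0,0],"xyz": [-0.0005,0.009,0.015],"gripper": 0},{"delta_rot": [0,0,0],"xyz": [0,0.008,0.0145],"gripper": 0},{"delta_rot": [0,0,0],"xyz": [0,0,0],"gripper": 0}])

```text
time: 13.2
tool_pos: [0.5159, -0.1364, 0.0421]
tcp_rot: [-1.947, 1.75, -0.564]
wrist_force: [-1.2, -0.2, 0.2]
width: 0.003
```

```bash
python3 - <<'E'
from h import *
show()
plan(W([40,-25,44]),rt(36,-1),1)
from workcell import read_camera
d=read_camera("wrist");crop(d,0,0,640,480,1,"pics/w11.png")
E
```

```text
t 13.2 tcp [ 0.5159 -0.1364  0.0421] stn [-98.8 -22.7  42.1] z [ 0.586  0.    -0.81 ] x [-0.002 -1.    -0.002] q [-0.54 -0.01  2.47  1.17  0.4  -0.12] F [-1.2 -0.2  0.2] w 0.003
total rot [ 0.002  0.    -0.003] shift tool [ 0.002  -0.1136  0.0799] n 1
[0.002, 0.0, -0.003] [0.002, -0.1136, 0.0799]
```

View pics/w11.png

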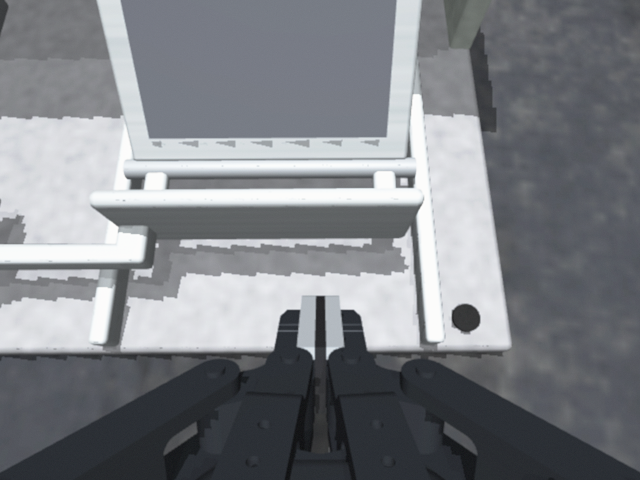

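Call:
arm_command(rows=[{"delta_rot": [0,0,0],"xyz": [0.001,-0.008,0.006],"gripper": 0},{"delta_rot": [0,0,0],"xyz": [0.001,-0.008,0.0055],"gripper": 0},{"delta_rot": [0,0,0],"xyz": [0,-0.008,0.0055],"gripper": 0},{"delta_rot": [0,0,0],"xyz": [0,-0.008,0.0055],"gripper": 0},{"delta_rot": [0,0,0],"xyz": [0,-0.008,0.0055],"gripper": 0},{"delta_rot": [0,0,0],"xyz": [0,-0.008,0.0055],"gripper": 0},{"delta_rot": [0,0,0],"xyz": [0,-0.008,0.0055],"gripper": 0}])

```text
time: 13.95
tool_pos: [0.5867, -0.131, 0.046]
tcp_rot: [-1.948, 1.746, -0.569]
wrist_force: [-0.9, -2.0, -0.4]
width: 0.001
```

```bash
python3 - <<'E'
from h import *
show()
plan(W([45,-25,44]),rt(36,-1),1)
from workcell import read_camera
d=read_camera("wrist");crop(d,0,0,640,480,1,"pics/w12.png")
E
```

```text
t 13.95 tcp [ 0.5867 -0.131   0.046 ] stn [-27.8 -25.   46. ] z [ 0.589 -0.001 -0.808] x [-0.    -1.     0.001] q [-0.44  0.1   2.35  1.16  0.34 -0.02] F [-0.9 -2.  -0.4] w 0.001
total rot [-0.001 -0.001  0.   ] shift tool [-0.0001 -0.0577  0.0445] n 1
[-0.001, -0.001, 0.0] [-0.0001, -0.0577, 0.0445]
```

View pics/w12.png

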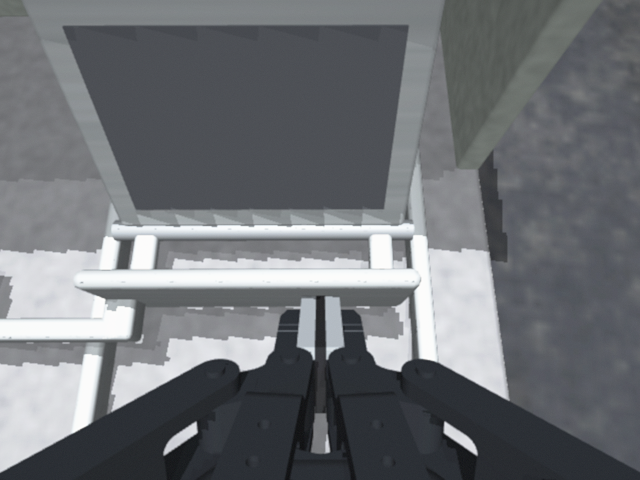

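The fingers at (320,298) are pushing the plate (its top edge is at row 278) and the panel is rising. Continuing.

Call:
arm_command(rows=[{"delta_rot": [0,0,0],"xyz": [0,-0.008,0.006],"gripper": 0},{"delta_rot": [0,0,0],"xyz": [0,-0.008,0.006],"gripper": 0},{"delta_rot": [0,0,0],"xyz": [0,-0.008,0.006],"gripper": 0},{"delta_rot": [0,0,0],"xyz": [0,-0.008,0.006],"gripper": 0},{"delta_rot": [0,0,0],"xyz": [0,-0.008,0.006],"gripper": 0}])

```text
time: 14.5
tool_pos: [0.6363, -0.1253, 0.0452]
tcp_rot: [-1.948, 1.746, -0.569]
wrist_force: [-1.8, 0.5, 1.1]
width: -0.003
```

```bash
python3 - <<'E'
from h import *
show()
from workcell import read_camera
d=read_camera("scene");np.savez("s13.npz",**d);crop(d,220,130,460,310,3.3,"pics/s13.png")
E
```

```text
t 14.5 tcp [ 0.6363 -0.1253  0.0452] stn [ 22.1 -24.8  45.2] z [ 0.589 -0.    -0.808] x [-0. -1.  0.] q [-0.38  0.17  2.26  1.12  0.31  0.06] F [-1.8  0.5  1.1] w -0.003
```

View pics/s13.png

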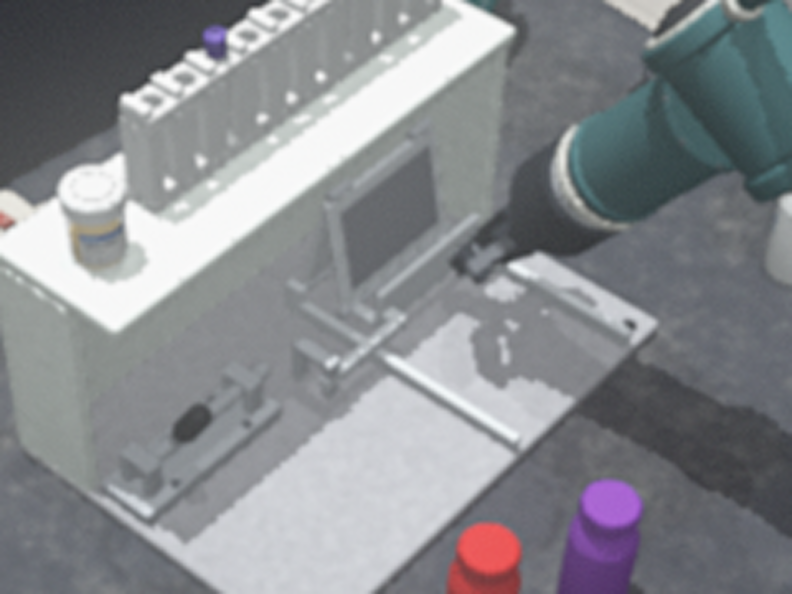

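The cover is almost upright (panel at (390,215)) and the keeper at (315,365) is approaching the bolt line. Continuing in small steps.

Call:
arm_command(rows=[{"delta_rot": [0,0,0],"xyz": [0,-0.004,0.003],"gripper": 0},{"delta_rot": [0,0,0],"xyz": [0,-0.004,0.003],"gripper": 0},{"delta_rot": [0,0,0],"xyz": [0,-0.004,0.003],"gripper": 0},{"delta_rot": [0,0,0],"xyz": [0,-0.003,0.002],"gripper": 0},{"delta_rot": [0,0,0],"xyz": [0,0,0],"gripper": 0}])

```text
time: 15.05
tool_pos: [0.6544, -0.1237, 0.0453]
tcp_rot: [-1.948, 1.746, -0.569]
wrist_force: [0.0, -0.2, -0.8]
width: 0.001
```

```bash
python3 - <<'E'
from h import *
show()
E
```

```text
t 15.05 tcp [ 0.6544 -0.1237  0.0453] stn [ 40.2 -25.2  45.3] z [ 0.589 -0.001 -0.808] x [-0.    -1.     0.001] q [-0.37  0.2   2.22  1.1   0.31  0.1 ] F [ 0.  -0.2 -0.8] w 0.001
```

Call:
arm_command(rows=[{"delta_rot": [0,0,0],"xyz": [0,-0.0025,0.0018],"gripper": 0},{"delta_rot": [0,0,0],"xyz": [0,-0.0025,0.0018],"gripper": 0},{"delta_rot": [0,0,0],"xyz": [0,0,0],"gripper": 0}])

```text
time: 15.35
tool_pos: [0.6604, -0.123, 0.0452]
tcp_rot: [-1.948, 1.746, -0.569]
wrist_force: [-0.3, 1.3, 0.9]
width: -0.001
```

```bash
python3 - <<'E'
from h import *
show()
from workcell import read_camera
d=read_camera("wrist");crop(d,0,0,640,480,1,"pics/w14.png")
E
```

```text
t 15.35 tcp [ 0.6604 -0.123   0.0452] stn [ 46.2 -25.1  45.2] z [ 0.589 -0.001 -0.808] x [-0.    -1.     0.001] q [-0.36  0.21  2.21  1.09  0.3   0.11] F [-0.3  1.3  0.9] w -0.001
```

View pics/w14.png

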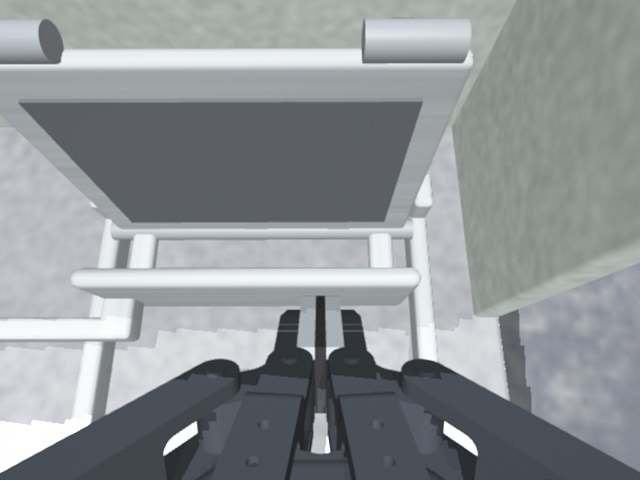

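The plate is still against the fingers and the panel isn't quite vertical yet. Continuing.

Call:
arm_command(rows=[{"delta_rot": [0,0,0],"xyz": [0,-0.0016,0.0012],"gripper": 0},{"delta_rot": [0,0,0],"xyz": [0,-0.0016,0.0012],"gripper": 0},{"delta_rot": [0,0,0],"xyz": [0,0,0],"gripper": 0}])

```text
time: 15.7
tool_pos: [0.6644, -0.1226, 0.0453]
tcp_rot: [-1.947, 1.746, -0.569]
wrist_force: [-0.5, 0.4, 1.0]
width: 0.002
```

```bash
python3 - <<'E'
from h import *
show()
from workcell import read_camera
d=read_camera("wrist");np.savez("w15.npz",**d)
print(S(world(d,160,277)),S(world(d,250,277)),S(world(d,390,277)))
E
```

```text
t 15.7 tcp [ 0.6644 -0.1226  0.0453] stn [ 50.3 -25.1  45.3] z [ 0.589 -0.001 -0.808] x [-0.    -1.     0.001] q [-0.36  0.21  2.2   1.08  0.3   0.12] F [-0.5  0.4  1. ] w 0.002
[59.15565237 26.5166476  67.92296365] [58.80178274 -3.08028867 69.41871087] [ 59.00857298 -48.37819761  68.60432565]
```

Call:
arm_command(rows=[{"delta_rot": [0,0,0],"xyz": [0,-0.0012,0.0009],"gripper": 0},{"delta_rot": [0,0,0],"xyz": [0,-0.0012,0.0009],"gripper": 0},{"delta_rot": [0,0,0],"xyz": [0,0,0],"gripper": 0}])

```text
time: 16.05
tool_pos: [0.6663, -0.1224, 0.0449]
tcp_rot: [-1.948, 1.747, -0.569]
wrist_force: [-9.6, -1.4, 7.2]
width: 0.001
```

```bash
python3 - <<'E'
from h import *
show()
E
```

```text
t 16.05 tcp [ 0.6663 -0.1224  0.0449] stn [ 52.2 -25.1  44.9] z [ 0.588 -0.001 -0.809] x [-0.001 -1.     0.001] q [-0.35  0.22  2.2   1.08  0.3   0.13] F [-9.6 -1.4  7.2] w 0.001
```

A force of 9.6 N means the stop is reached. I'll hold for 0.3 s, then look.

Call:
arm_command(rows=[{"delta_rot": [0,0,0],"xyz": [0,-0.0004,0.0003],"gripper": 0},{"delta_rot": [0,0,0],"xyz": [0,0,0],"gripper": 0},{"delta_rot": [0,0,0],"xyz": [0,0,0],"gripper": 0}])

```text
time: 16.35
tool_pos: [0.6664, -0.1224, 0.0449]
tcp_rot: [-1.948, 1.747, -0.569]
wrist_force: [-12.8, -1.8, 8.5]
width: -0.002
```

```bash
python3 - <<'E'
from h import *
from workcell import read_camera
show()
d=read_camera("scene");np.savez("s16.npz",**d);crop(d,220,130,460,310,3.3,"pics/s16.png")
d=read_camera("wrist");crop(d,0,0,640,480,1,"pics/w16.png")
plan(W([-60,-25,130]),rt(30,-1),1)
E
```

```text
t 16.35 tcp [ 0.6664 -0.1224  0.0449] stn [ 52.3 -25.1  44.9] z [ 0.588 -0.001 -0.809] x [-0.001 -1.     0.001] q [-0.35  0.22  2.2   1.08  0.3   0.13] F [-12.8  -1.8   8.5] w -0.002
total rot [-0.105 -0.001 -0.   ] shift tool [ 0.      0.0408 -0.1349] n 1
[-0.105, -0.001, -0.0] [0.0, 0.0408, -0.1349]
```

View pics/s16.png

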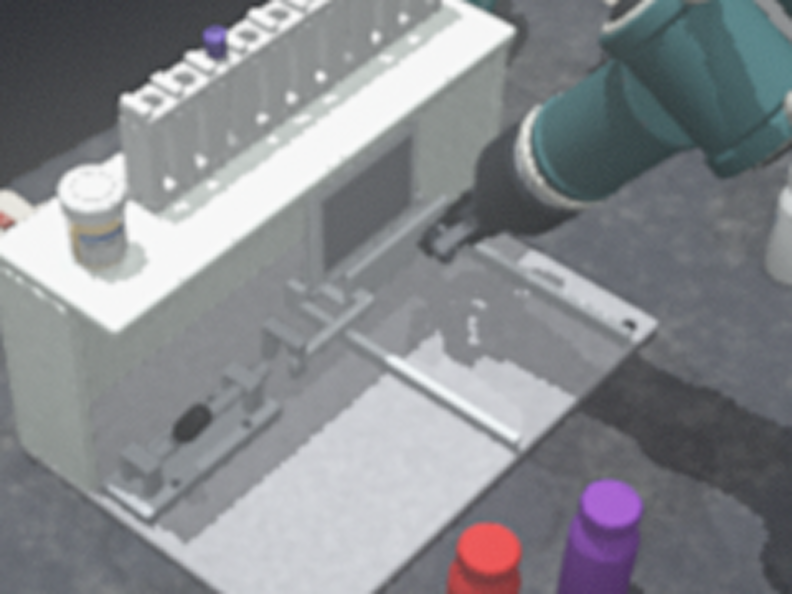

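View pics/w16.png

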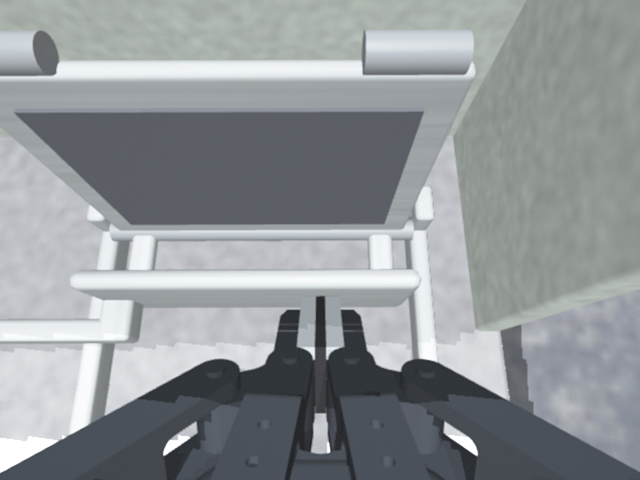

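The cover is folded upright against its stop: panel vertical at s16 (365,205), keeper at (290,345) in line with the bolt. Backing off and measuring where to grip the lever.

Call:
arm_command(rows=[{"delta_rot": [0,0,0],"xyz": [0,0.008,-0.006],"gripper": 0},{"delta_rot": [0,0,0],"xyz": [0,0.016,-0.012],"gripper": 0},{"delta_rot": [0,0,0],"xyz": [0,0.016,-0.012],"gripper": 0},{"delta_rot": [-0.01,0,0],"xyz": [0,0.01,-0.02],"gripper": 0},{"delta_rot": [-0.01,0,0],"xyz": [0,0,-0.025],"gripper": 0.02},{"delta_rot": [-0.01,0,0],"xyz": [0,-0.006,-0.025],"gripper": 0.04},{"delta_rot": [-0.005,0,0],"xyz": [0,-0.008,-0.025],"gripper": 0.05},{"delta_rot": [0,0,0],"xyz": [0,-0.006,-0.02],"gripper": 0.05}])

```text
time: 17.25
tool_pos: [0.5608, -0.1342, 0.1475]
tcp_rot: [-1.971, 1.767, -0.545]
wrist_force: [-0.1, 0.3, 0.3]
width: 0.587
```

```bash
python3 - <<'E'
from h import *
from workcell import read_camera
show()
plan(W([-30,239,180]),rt(34,-1),8)
E
```

```text
t 17.25 tcp [ 0.5608 -0.1342  0.1475] stn [-54.  -25.4 147.5] z [ 0.561 -0.002 -0.828] x [-0.001 -1.     0.002] q [-0.46 -0.13  2.31  0.63  0.53  0.52] F [-0.1  0.3  0.3] w 0.587
total rot [-0.002 -0.002  0.001] shift tool [-0.2643 -0.0382 -0.014 ] n 8
[-0.0, -0.0, 0.0] [-0.033, -0.0048, -0.0018]
[-0.0, -0.0, 0.0] [-0.033, -0.0048, -0.0017]
[-0.0, -0.0, 0.0] [-0.033, -0.0048, -0.0017]
[-0.0, -0.0, 0.0] [-0.033, -0.0048, -0.0017]
[-0.0, -0.0, 0.0] [-0.033, -0.0048, -0.0017]
[-0.0, -0.0, 0.0] [-0.033, -0.0048, -0.0017]
[-0.0, -0.0, 0.0] [-0.033, -0.0048, -0.0017]
[-0.0, -0.0, 0.0] [-0.033, -0.0048, -0.0017]
```

Call:
arm_command(rows=[{"delta_rot": [0,0,0],"xyz": [-0.025,-0.005,-0.002],"gripper": 0.05},{"delta_rot": [0,0,0],"xyz": [-0.033,-0.005,-0.002],"gripper": 0.05},{"delta_rot": [0,0,0],"xyz": [-0.033,-0.005,-0.002],"gripper": 0.05},{"delta_rot": [0,0,0],"xyz": [-0.033,-0.005,-0.002],"gripper": 0.05},{"delta_rot": [0,0,0],"xyz": [-0.033,-0.005,-0.002],"gripper": 0.05},{"delta_rot": [0,0,0],"xyz": [-0.033,-0.005,-0.002],"gripper": 0.05},{"delta_rot": [0,0,0],"xyz": [-0.033,-0.005,-0.001],"gripper": 0.05},{"delta_rot": [0,0,0],"xyz": [-0.033,-0.003,-0.001],"gripper": 0.05},{"delta_rot": [0,0,0],"xyz": [-0.008,0,0],"gripper": 0.05},{"delta_rot": [0,0,0],"xyz": [0,0,0],"gripper": 0.05}])

```text
time: 18.25
tool_pos: [0.5554, 0.1331, 0.1785]
tcp_rot: [-1.973, 1.764, -0.541]
wrist_force: [-0.3, -0.3, -0.9]
width: 0.584
```

```bash
python3 - <<'E'
from h import *
from workcell import read_camera
show()
d=read_camera("wrist");np.savez("w17.npz",**d);crop(d,0,0,640,480,1,"pics/w17.png")
crop(d,200,60,440,240,3.3,"pics/w17c.png")
E
```

```text
t 18.25 tcp [0.5554 0.1331 0.1785] stn [-30.3 240.9 178.5] z [ 0.56   0.001 -0.828] x [ 0.003 -1.     0.001] q [ 0.23 -0.22  2.32 -0.15  0.46  1.81] F [-0.3 -0.3 -0.9] w 0.584
```

View pics/w17.png

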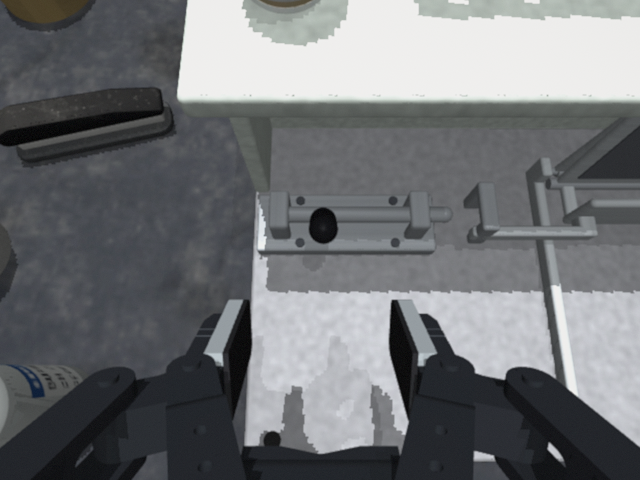

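View pics/w17c.png

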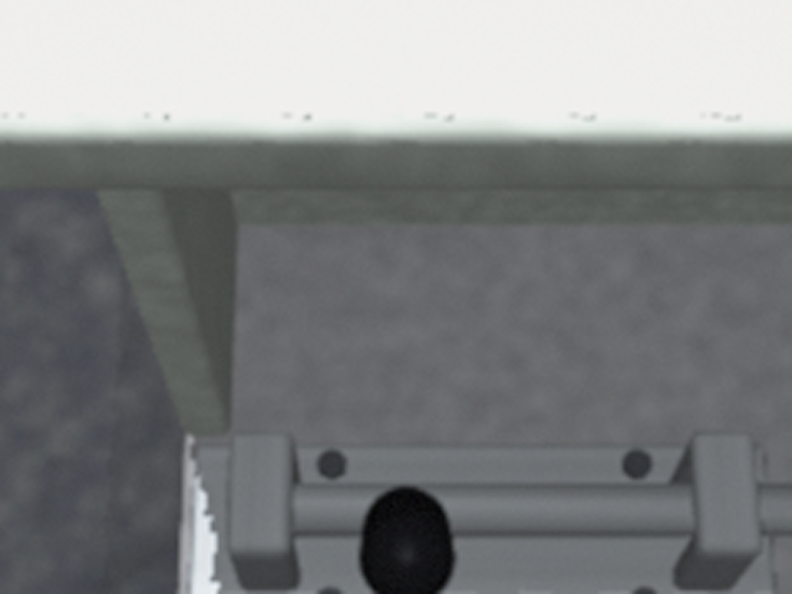

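The lever grip's end is at w17 (322,227) and the rod at row 214. The keeper at (482,200) is in line with the rod. Now measuring.

```bash
python3 - <<'E'
from h import *
d=dict(np.load("w17.npz"))
for n,u,v,z in (("lever end",323,228,.094),("lever upper",322,215,.08),("rod",370,214,.048),("rodtip",450,214,.045),("guideL top",280,196,.055),("guideR top",420,196,.055),("keeper",482,190,.062),("shelf low",420,116,.19),("shelf top edge",420,101,.204)):
    print(n,S(world(d,u,v)).round(1),S(world(d,u,v,z)).round(1))
# lever model check
for y in(238,241):
  for dx in (0,3,6):
    for L in(15,38,61):
      print(y,dx,L,pix(d,W([60+dx-.5*L,y,42+.866*L])).round(1))
E
```

```text
lever end [ 30.5 238.7  95.8] [ 31.1 238.7  94. ]
lever upper [ 39.3 239.3  94.1] [ 44.4 239.2  80. ]
rod [ 57.  204.6  47.5] [ 56.8 204.6  48. ]
rodtip [ 57.1 147.   47.5] [ 58.1 146.2  45. ]
guideL top [ 66.9 268.8  56.6] [ 67.6 269.   55. ]
guideR top [ 67.6 169.8  55.9] [ 67.9 169.6  55. ]
keeper [ 69.4 128.2  62.7] [ 69.7 127.9  62. ]
shelf low [ 45.4 201.5 191.7] [ 46.4 201.  190. ]
shelf top edge [ 45.  203.8 202. ] [ 43.7 204.3 204. ]
238 0 15 [323.6 216.2]
238 0 38 [323.9 222.6]
238 0 61 [324.1 230.1]
238 3 15 [323.6 212.2]
238 3 38 [323.9 218.2]
238 3 61 [324.1 225.3]
238 6 15 [323.6 208.2]
238 6 38 [323.9 213.9]
238 6 61 [324.1 220.6]
241 0 15 [319.3 216.2]
241 0 38 [319.2 222.6]
241 0 61 [319.1 230.1]
241 3 15 [319.3 212.1]
241 3 38 [319.2 218.2]
241 3 61 [319.1 225.3]
241 6 15 [319.4 208.1]
241 6 38 [319.3 213.8]
241 6 61 [319.1 220.5]
```

```bash
python3 - <<'E'
from h import *
plan(W([47.5,239,68]),rt(34,-1),6)
E
```

```text
total rot [-0.001  0.     0.002] shift tool [ 0.0009 -0.0029  0.135 ] n 6
[-0.0, 0.0, 0.0] [0.0002, -0.0005, 0.0225]
[-0.0, 0.0, 0.0] [0.0002, -0.0005, 0.0225]
[-0.0, 0.0, 0.0] [0.0002, -0.0005, 0.0225]
[-0.0, 0.0, 0.0] [0.0002, -0.0005, 0.0225]
[-0.0, 0.0, 0.0] [0.0002, -0.0005, 0.0225]
[-0.0, 0.0, 0.0] [0.0002, -0.0005, 0.0225]
```

Call:
arm_command(rows=[{"delta_rot": [0,0,0.002],"xyz": [0.001,-0.003,0.02],"gripper": 0.05},{"delta_rot": [0,0,0],"xyz": [0,0,0.025],"gripper": 0.05},{"delta_rot": [0,0,0],"xyz": [0,0,0.025],"gripper": 0.05},{"delta_rot": [0,0,0],"xyz": [0,0,0.02],"gripper": 0.05},{"delta_rot": [0,0,0],"xyz": [0,0,0.01],"gripper": 0.05},{"delta_rot": [0,0,0],"xyz": [0,0,0],"gripper": 0.05}])

```text
time: 18.9
tool_pos: [0.6134, 0.1352, 0.0952]
tcp_rot: [-1.97, 1.773, -0.54]
wrist_force: [-1.0, -0.6, -0.7]
width: 0.583
```

```bash
python3 - <<'E'
from h import *
from workcell import read_camera
show()
d=read_camera("wrist");crop(d,0,0,640,480,1,"pics/w18.png")
plan(W([47.5,239,68]),rt(34,-1),1)
E
```

```text
t 18.9 tcp [0.6134 0.1352 0.0952] stn [ 27.6 236.7  95.2] z [ 0.557 -0.002 -0.83 ] x [-0.004 -1.     0.   ] q [ 0.21  0.03  2.27 -0.23  0.26  1.88] F [-1.  -0.6 -0.7] w 0.583
total rot [ 0.001 -0.002 -0.003] shift tool [-0.0021 -0.0004  0.0344] n 1
[0.001, -0.002, -0.003] [-0.0021, -0.0004, 0.0344]
```

View pics/w18.png

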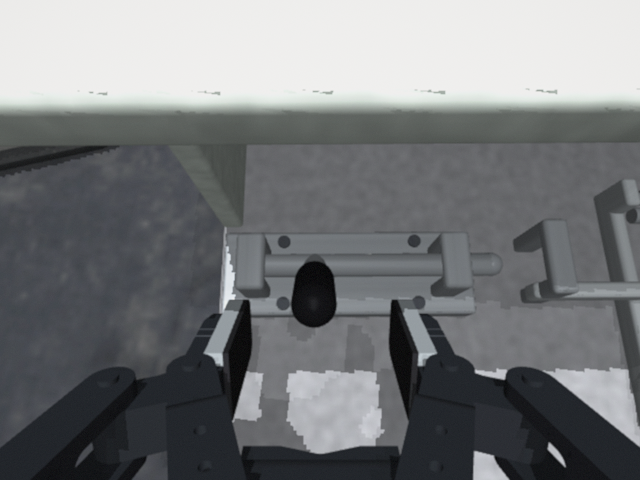

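The lever at (315,295) lies between the fingers. Next, 34 mm further in, then close.

Call:
arm_command(rows=[{"delta_rot": [0.001,-0.002,-0.003],"xyz": [-0.002,0,0.012],"gripper": 0.05},{"delta_rot": [0,0,0],"xyz": [0,0,0.012],"gripper": 0.05},{"delta_rot": [0,0,0],"xyz": [0,0,0.01],"gripper": 0.05},{"delta_rot": [0,0,0],"xyz": [0,0,0],"gripper": 0.05}])

```text
time: 19.35
tool_pos: [0.6324, 0.1406, 0.0673]
tcp_rot: [-1.973, 1.766, -0.54]
wrist_force: [-0.5, 0.0, -0.2]
width: 0.585
```

```bash
python3 - <<'E'
from h import *
from workcell import read_camera
show()
d=read_camera("wrist");crop(d,0,0,640,480,1,"pics/w19.png")
E
```

```text
t 19.35 tcp [0.6324 0.1406 0.0673] stn [ 47.1 239.9  67.3] z [ 0.559  0.001 -0.829] x [ 0.002 -1.     0.   ] q [ 0.21  0.11  2.25 -0.29  0.19  1.94] F [-0.5  0.  -0.2] w 0.585
```

View pics/w19.png

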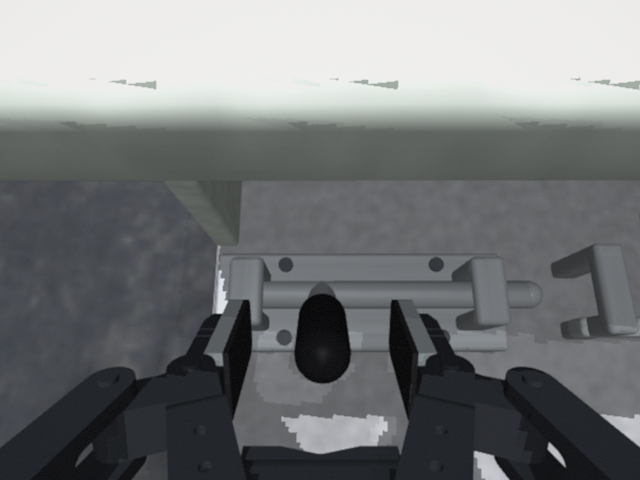

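The lever at (322,335) is centred between the pads. Closing lightly.

Call:
arm_command(rows=[{"delta_rot": [0,0,0],"xyz": [0,0,0],"gripper": 0.025},{"delta_rot": [0,0,0],"xyz": [0,0,0],"gripper": 0.01},{"delta_rot": [0,0,0],"xyz": [0,0,0],"gripper": 0.01},{"delta_rot": [0,0,0],"xyz": [0,0,0],"gripper": 0.01},{"delta_rot": [0,0,0],"xyz": [0,0,0],"gripper": 0.01}], force=20)

```text
time: 19.9
tool_pos: [0.6328, 0.1407, 0.0693]
tcp_rot: [-1.971, 1.765, -0.542]
wrist_force: [-2.4, -0.0, 3.7]
width: 0.2
```

```bash
python3 - <<'E'
from h import *
show()
E
```

```text
t 19.9 tcp [0.6328 0.1407 0.0693] stn [ 47.4 240.   69.3] z [ 0.561  0.001 -0.828] x [ 0.002 -1.    -0.   ] q [ 0.21  0.11  2.25 -0.29  0.19  1.94] F [-2.4 -0.   3.7] w 0.2
```

Gripped at 17 mm. Slide along station −y (tool +x).

Call:
arm_command(rows=[{"delta_rot": [0,0,0],"xyz": [0.004,0,0],"gripper": 0.01},{"delta_rot": [0,0,0],"xyz": [0.005,0,0],"gripper": 0.01},{"delta_rot": [0,0,0],"xyz": [0.005,0,0],"gripper": 0.01},{"delta_rot": [0,0,0],"xyz": [0.005,0,0],"gripper": 0.01},{"delta_rot": [0,0,0],"xyz": [0.005,0,0],"gripper": 0.01}])

```text
time: 20.4
tool_pos: [0.6354, 0.117, 0.0693]
tcp_rot: [-1.971, 1.764, -0.541]
wrist_force: [-2.5, 2.1, 2.8]
width: 0.2
```

```bash
python3 - <<'E'
from h import *
from workcell import read_camera
show()
d=read_camera("wrist");crop(d,0,0,640,480,1,"pics/w20.png")
E
```

```text
t 20.4 tcp [0.6354 0.117  0.0693] stn [ 47.5 216.3  69.3] z [ 0.561  0.002 -0.828] x [ 0.002 -1.    -0.001] q [ 0.16  0.11  2.26 -0.14  0.19  1.75] F [-2.5  2.1  2.8] w 0.2
```

View pics/w20.png

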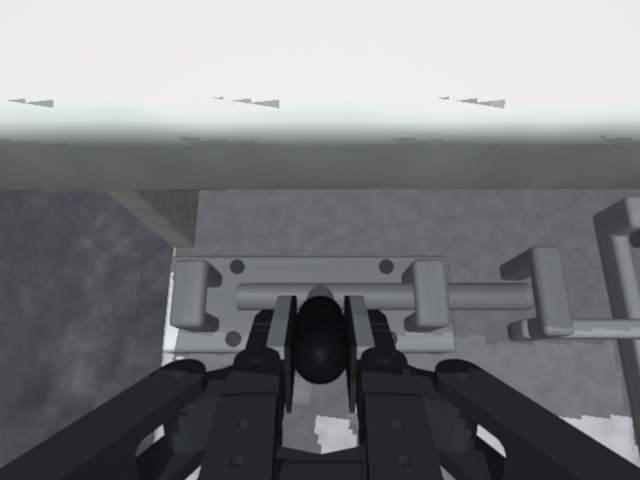

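The rod tip is entering the keeper at (530,297) with only about 2 N. Continuing.

Call:
arm_command(rows=[{"delta_rot": [0,0,0],"xyz": [0.005,0,0],"gripper": 0.01},{"delta_rot": [0,0,0],"xyz": [0.005,0,0],"gripper": 0.01},{"delta_rot": [0,0,0],"xyz": [0.005,0,0],"gripper": 0.01},{"delta_rot": [0,0,0],"xyz": [0.004,0,0],"gripper": 0.01},{"delta_rot": [0,0,0],"xyz": [0.003,0,0],"gripper": 0.01},{"delta_rot": [0,0,0],"xyz": [0,0,0],"gripper": 0.01}])

```text
time: 21.05
tool_pos: [0.6379, 0.0953, 0.0693]
tcp_rot: [-1.971, 1.765, -0.541]
wrist_force: [-2.6, 2.9, 3.7]
width: 0.202
```

```bash
python3 - <<'E'
from h import *
show()
E
```

```text
t 21.05 tcp [0.6379 0.0953 0.0693] stn [ 47.6 194.3  69.3] z [ 0.561  0.002 -0.828] x [ 0.002 -1.    -0.001] q [0.11 0.1  2.26 0.01 0.18 1.56] F [-2.6  2.9  3.7] w 0.202
```

45.7 mm travelled. I'll push on until the stop is felt.

Call:
arm_command(rows=[{"delta_rot": [0,0,0],"xyz": [0.002,0,0],"gripper": 0.01},{"delta_rot": [0,0,0],"xyz": [0.0015,0,0],"gripper": 0.01},{"delta_rot": [0,0,0],"xyz": [0.001,0,0],"gripper": 0.01},{"delta_rot": [0,0,0],"xyz": [0,0,0],"gripper": 0.01}])

```text
time: 21.45
tool_pos: [0.6379, 0.0947, 0.0693]
tcp_rot: [-1.972, 1.761, -0.537]
wrist_force: [-4.2, 26.2, 1.9]
width: 0.2
```

```bash
python3 - <<'E'
from h import *
from workcell import read_camera
show()
d=read_camera("wrist");crop(d,0,0,640,480,1,"pics/w21.png")
E
```

```text
t 21.45 tcp [0.6379 0.0947 0.0693] stn [ 47.6 193.8  69.3] z [ 0.561  0.005 -0.828] x [ 0.005 -1.    -0.003] q [0.1  0.1  2.26 0.04 0.18 1.52] F [-4.2 26.2  1.9] w 0.2
```

View pics/w21.png

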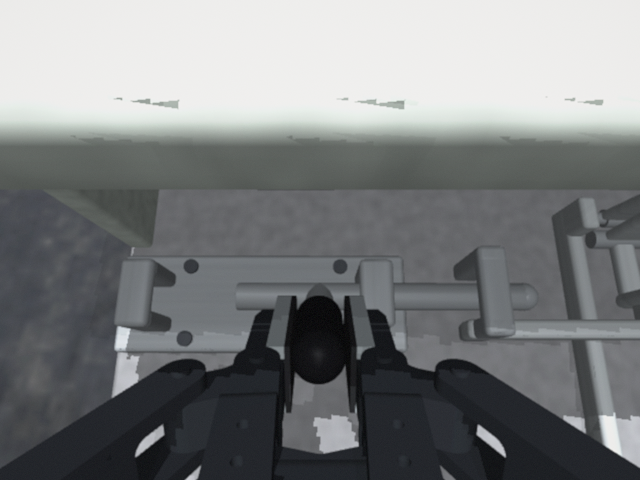

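26 N after roughly 46 mm is either the stop or a fingertip touching the right guide (380,315). I'll relieve it and measure the rod tip.

Call:
arm_command(rows=[{"delta_rot": [0,0,0],"xyz": [-0.002,0,0],"gripper": 0.01},{"delta_rot": [0,0,0],"xyz": [-0.001,0,0],"gripper": 0.01},{"delta_rot": [0,0,0],"xyz": [0,0,0],"gripper": 0.01}])

```text
time: 21.8
tool_pos: [0.6379, 0.0951, 0.0693]
tcp_rot: [-1.972, 1.763, -0.54]
wrist_force: [-3.6, 10.9, 2.7]
width: 0.201
```

```bash
python3 - <<'E'
from h import *
from workcell import read_camera
show()
d=read_camera("wrist");np.savez("w22.npz",**d);crop(d,200,200,600,400,2,"pics/w22.png")
for u,v in((525,296),(530,296),(535,296),(440,296),(319,365),(375,275),(492,290)): print(u,v,S(world(d,u,v)).round(1))
E
```

```text
t 21.8 tcp [0.6379 0.0951 0.0693] stn [ 47.6 194.2  69.3] z [ 0.561  0.003 -0.828] x [ 0.003 -1.    -0.001] q [0.11 0.1  2.26 0.02 0.18 1.55] F [-3.6 10.9  2.7] w 0.201
525 296 [ 58.3 107.1  48.4]
530 296 [ 58.2 105.2  48.9]
535 296 [ 28.8 193.3 229.7]
440 296 [ 58.2 142.9  48.1]
319 365 [ 29.7 193.8  93.9]
375 275 [ 65.6 171.   55.4]
492 290 [ 58.3 126.5  62.8]
```

View pics/w22.png

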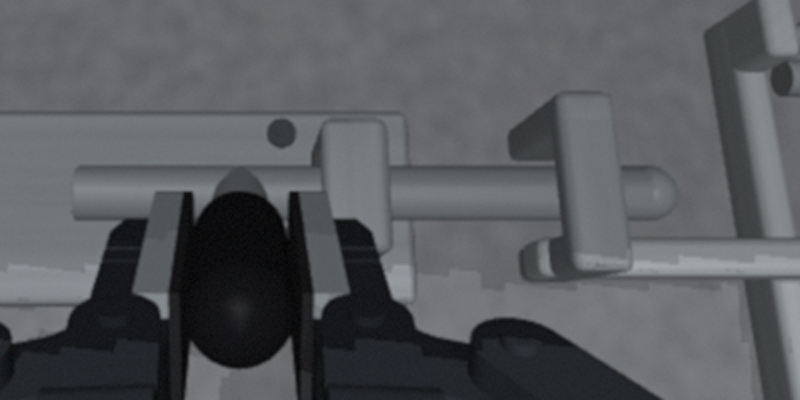

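The lever has moved about 45 mm (239→194), but the full stroke is 50. The right finger is probably against the right guide. I'll let go and push the last bit with shut fingers from the lever's left side.

Call:
arm_command(rows=[{"delta_rot": [0,0,0],"xyz": [0,0,0],"gripper": 0.024},{"delta_rot": [0,0,0],"xyz": [-0.002,0,0],"gripper": 0.026},{"delta_rot": [0,0,0],"xyz": [-0.001,0,0],"gripper": 0.026},{"delta_rot": [0,0,0],"xyz": [0,0,-0.006],"gripper": 0.026},{"delta_rot": [0,0,0],"xyz": [0,0,-0.015],"gripper": 0.026},{"delta_rot": [0,0,0],"xyz": [0,0,-0.02],"gripper": 0.026},{"delta_rot": [0,0,0],"xyz": [0,0,-0.02],"gripper": 0.02},{"delta_rot": [0,0,0],"xyz": [-0.015,0,0],"gripper": 0},{"delta_rot": [0,0,0],"xyz": [-0.02,0,0],"gripper": 0},{"delta_rot": [0,0,0],"xyz": [0,0,0],"gripper": 0},{"delta_rot": [0,0,0],"xyz": [0,0,0],"gripper": 0}])

```text
time: 22.95
tool_pos: [0.5996, 0.1274, 0.1196]
tcp_rot: [-1.972, 1.764, -0.541]
wrist_force: [-0.2, -0.5, -0.3]
width: -0.0
```

```bash
python3 - <<'E'
from h import *
from workcell import read_camera
show()
d=read_camera("wrist");np.savez("w23.npz",**d);crop(d,0,0,640,480,1,"pics/w23.png")
plan(W([47,228,69]),rt(34,-1),1)
E
```

```text
t 22.95 tcp [0.5996 0.1274 0.1196] stn [ 13.  230.5 119.6] z [ 0.561  0.001 -0.828] x [ 0.002 -1.    -0.   ] q [ 0.2  -0.04  2.29 -0.16  0.3   1.79] F [-0.2 -0.5 -0.3] w -0.0
total rot [-0.002  0.001  0.001] shift tool [0.0022 0.0001 0.0608] n 1
[-0.002, 0.001, 0.001] [0.0022, 0.0001, 0.0608]
```

View pics/w23.png

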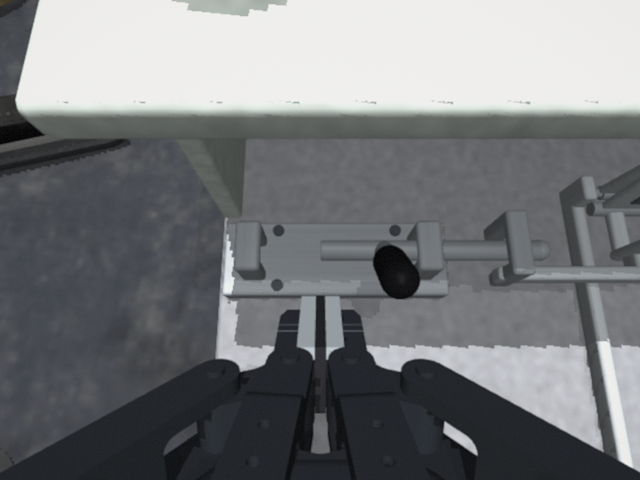

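The shut fingers (320,300) are left of the lever (397,270). Advancing, then pushing.

Call:
arm_command(rows=[{"delta_rot": [0,0,0],"xyz": [0,0,0.02],"gripper": 0},{"delta_rot": [0,0,0],"xyz": [0,0,0.02],"gripper": 0},{"delta_rot": [0,0,0],"xyz": [0,0,0.014],"gripper": 0},{"delta_rot": [0,0,0],"xyz": [0.005,0,0],"gripper": 0},{"delta_rot": [0,0,0],"xyz": [0.005,0,0],"gripper": 0},{"delta_rot": [0,0,0],"xyz": [0.003,0,0],"gripper": 0},{"delta_rot": [0,0,0],"xyz": [0,0,0],"gripper": 0}])

```text
time: 23.7
tool_pos: [0.631, 0.1171, 0.0741]
tcp_rot: [-1.971, 1.767, -0.54]
wrist_force: [0.2, 1.7, -2.2]
width: 0.003
```

```bash
python3 - <<'E'
from h import *
from workcell import read_camera
show()
d=read_camera("wrist");crop(d,0,0,640,480,1,"pics/w24.png")
E
```

```text
t 23.7 tcp [0.631  0.1171 0.0741] stn [ 43.1 216.8  74.1] z [ 0.56   0.001 -0.828] x [ 0.    -1.    -0.001] q [ 0.16  0.09  2.26 -0.14  0.2   1.75] F [ 0.2  1.7 -2.2] w 0.003
```

View pics/w24.png

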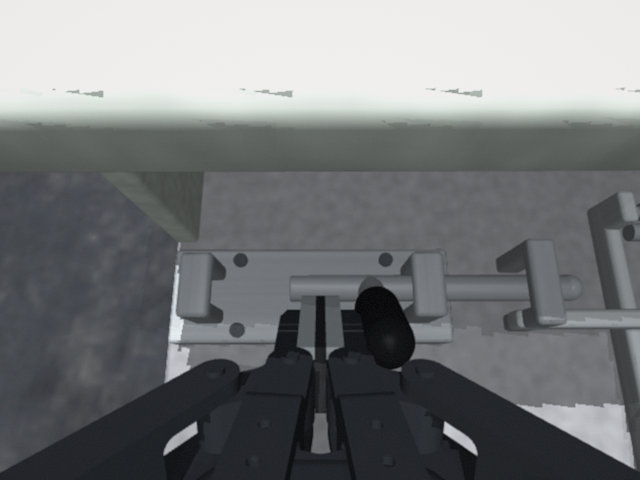

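Call:
arm_command(rows=[{"delta_rot": [0,0,0],"xyz": [0.003,0,0],"gripper": 0},{"delta_rot": [0,0,0],"xyz": [0.002,0,0],"gripper": 0},{"delta_rot": [0,0,0],"xyz": [0.002,0,0],"gripper": 0},{"delta_rot": [0,0,0],"xyz": [0,0,0],"gripper": 0}])

```text
time: 24.15
tool_pos: [0.6311, 0.1156, 0.0744]
tcp_rot: [-1.972, 1.76, -0.537]
wrist_force: [-3.0, 30.8, -4.1]
width: 0.001
```

```bash
python3 - <<'E'
from h import *
from workcell import read_camera
show()
d=read_camera("wrist");crop(d,200,200,600,400,2,"pics/w25.png")
E
```

```text
t 24.15 tcp [0.6311 0.1156 0.0744] stn [ 43.1 215.3  74.4] z [ 0.561  0.006 -0.828] x [ 0.006 -1.    -0.004] q [ 0.15  0.09  2.26 -0.09  0.19  1.7 ] F [-3.  30.8 -4.1] w 0.001
```

View pics/w25.png

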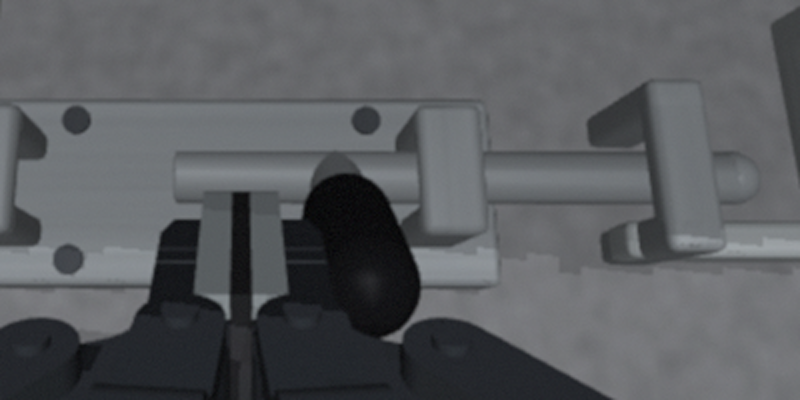

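It blocked again at 31 N within 1–2 mm of touching, this time with no finger near the guide. This looks like the bolt's own stop. I'll back off and measure the stroke by comparing before and after images.

Call:
arm_command(rows=[{"delta_rot": [0,0,0],"xyz": [-0.005,0,0],"gripper": 0},{"delta_rot": [0,0,0],"xyz": [-0.01,0,0],"gripper": 0},{"delta_rot": [0,0,0],"xyz": [0,0,-0.02],"gripper": 0},{"delta_rot": [0,0,0],"xyz": [0,0,-0.025],"gripper": 0},{"delta_rot": [0,0,0],"xyz": [0,0,-0.025],"gripper": 0},{"delta_rot": [0,0,0],"xyz": [0,0,-0.025],"gripper": 0},{"delta_rot": [0,0,0],"xyz": [0,0,-0.025],"gripper": 0},{"delta_rot": [0,0,0],"xyz": [0,0,-0.01],"gripper": 0},{"delta_rot": [0,0,0],"xyz": [0,0,0],"gripper": 0},{"delta_rot": [0,0,0],"xyz": [0,0,0],"gripper": 0}])

```text
time: 25.2
tool_pos: [0.558, 0.1175, 0.182]
tcp_rot: [-1.971, 1.765, -0.541]
wrist_force: [0.2, -0.1, -0.4]
width: -0.0
```

```bash
python3 - <<'E'
from h import *
from workcell import read_camera
show()
for n in("wrist","top","scene"):
    d=read_camera(n);np.savez(n+"26.npz",**d);crop(d,0,0,640,480,1,f"pics/{n}26.png")
a=dict(np.load("wrist2.npz"));b=dict(np.load("w17.npz"));c=dict(np.load("wrist26.npz"))
crop(b,250,160,510,280,3,"pics/b.png");crop(c,250,140,570,280,2.5,"pics/c.png")
t0=dict(np.load("top0.npz"));t1=dict(np.load("top26.npz"))
i0=cv2.resize(t0["pixels"][180:230,270:370,::-1],None,fx=7,fy=7,interpolation=cv2.INTER_CUBIC);i1=cv2.resize(t1["pixels"][180:230,270:370,::-1],None,fx=7,fy=7,interpolation=cv2.INTER_CUBIC)
cv2.imwrite("pics/tt.png",np.vstack([i0[:280],i1[:280]]))
E
```

```text
t 25.2 tcp [0.558  0.1175 0.182 ] stn [-29.4 225.1 182. ] z [ 0.561  0.001 -0.828] x [ 0.001 -1.    -0.   ] q [ 0.19 -0.23  2.32 -0.1   0.46  1.73] F [ 0.2 -0.1 -0.4] w -0.0
```

View pics/b.png

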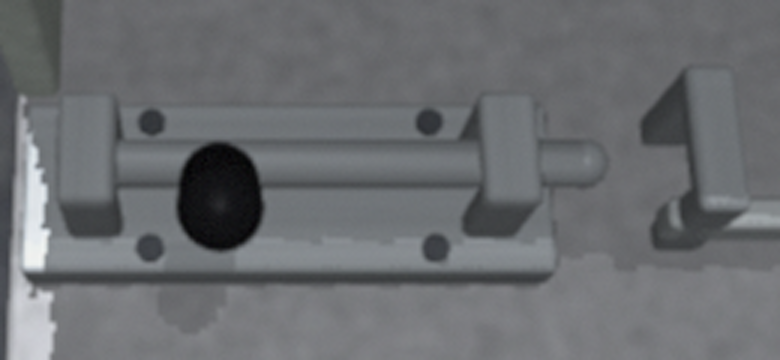

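View pics/c.png

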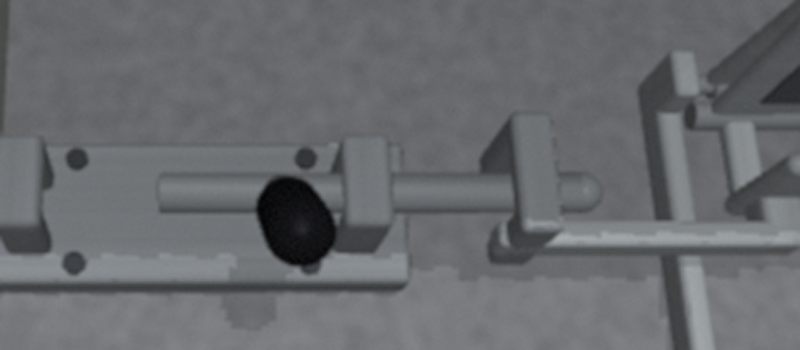

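View pics/tt.png

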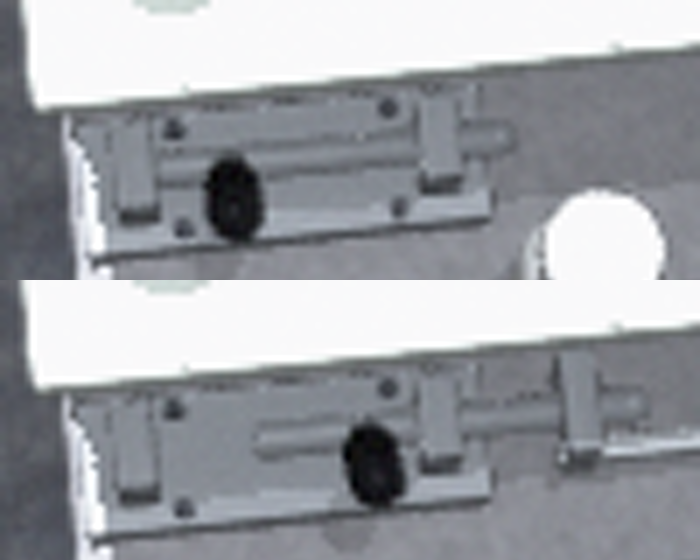

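```bash
python3 - <<'E'
from h import *
b=dict(np.load("w17.npz"));c=dict(np.load("wrist26.npz"));t=dict(np.load("top0.npz"));t1=dict(np.load("top26.npz"))
p=lambda d,u,v,z:S(world(d,u,v,z)).round(1)
print("wrist tip",p(b,250+608/3,160+163/3,.042),p(c,250+601/2.5,140+190/2.5,.042))
print("top tip",p(t,270+514/7,180+135/7,.042),p(t1,270+650/7,180+125/7,.042))
print("top lever end",p(t,270+233/7,180+205/7,.093),p(t1,270+374/7,180+(472-280)/7,.093))
# centroid of dark grip in the wrist images
for d,x0,x1,y0,y1,n in((b,300,345,195,250,"b"),(c,340,395,200,255,"c")):
    m=d["pixels"][y0:y1,x0:x1].max(2)<38; ys,xs=np.nonzero(m); P=np.array([S(world(d,x0+x,y0+y)) for x,y in zip(xs,ys)]); P=P[np.abs(P[:,2]-80)<40]; print(n,len(P),np.percentile(P,[2,50,98],axis=0).round(1).tolist())
# guides as scale check
print("guides",p(c,250+20/2.5,140+140/2.5,.055),p(c,250+365/2.5,140+140/2.5,.055))
m=c; print("keeper top edges",p(c,250+512/2.5,140+115/2.5,.062),p(c,250+553/2.5,140+115/2.5,.062))
E
```

```text
wrist tip [ 58.9 143.4  42. ] [59.7 98.7 42. ]
top tip [ 59.3 145.5  42. ] [ 58.3 100.3  42. ]
top lever end [ 34.4 240.3  93. ] [ 34.2 195.8  93. ]
b 753 [[24.6, 231.4, 74.1], [32.5, 238.7, 92.9], [50.2, 246.3, 96.3]]
c 785 [[24.7, 187.0, 70.4], [33.1, 195.6, 92.5], [50.7, 202.4, 96.5]]
guides [ 70.  269.4  55. ] [ 70.2 170.2  55. ]
keeper top edges [ 75.  129.6  62. ] [ 75.  118.1  62. ]
```

View pics/scene26.png

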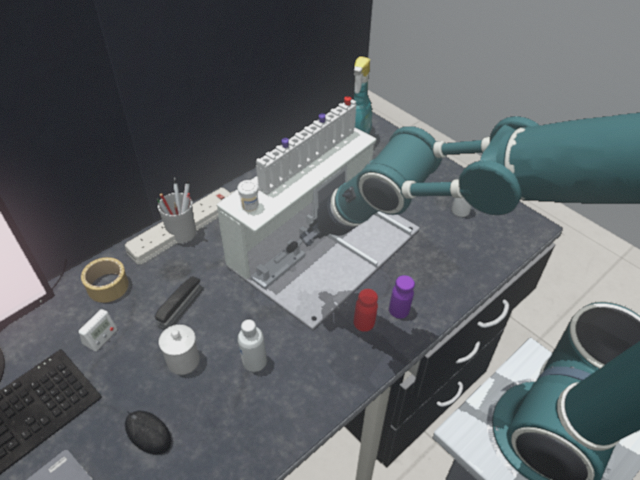

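View pics/wrist26.png

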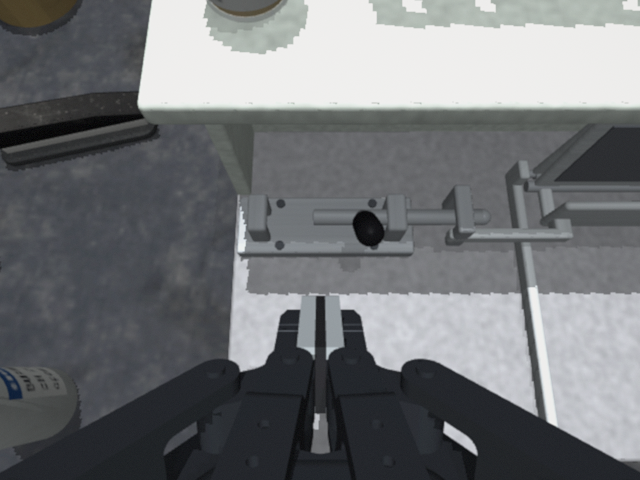

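Camera before/after gives about 45 mm of travel. The stop is hard (31 N against 2.5 N friction) and came at the same lever position in both pushes, once with nothing near the guide. Home at lever y≈196 would mean drawn at 246, symmetric about the guide midpoint of 221, so the bolt seems to have started about 5 mm in. One last check of the cover, the bottle and any obstacle beyond the rod tip.

```bash
python3 - <<'E'
from h import *
c=dict(np.load("wrist26.npz"));t=dict(np.load("top26.npz"));t0=dict(np.load("top0.npz"))
p=lambda d,u,v,z=None:S(world(d,u,v,z)).round(1)
print("rod left end",p(c,250+160/2.5,140+193/2.5,.046))
w=dict(np.load("w15.npz"))
print("plate top",p(c,600,207),p(c,620,207),p(c,600,211))
for n in("top",):
    crop(t,320,140,560,300,3.3,"pics/t26.png")
s=dict(np.load("scene26.npz"));crop(s,230,170,480,320,3.2,"pics/s26.png")
for u,v in((222,266),(177,222)): print(world(t0,u,v).round(3),world(t,u,v).round(3))
E
```

```text
rod left end [ 57.1 229.2  46. ]
plate top [57.1 34.1 67.7] [57.3 20.2 67.3] [55.9 31.4 63.1]
[0.49  0.306 0.13 ] [0.491 0.308 0.123]
[0.59  0.414 0.089] [0.589 0.413 0.092]
```

View pics/t26.png

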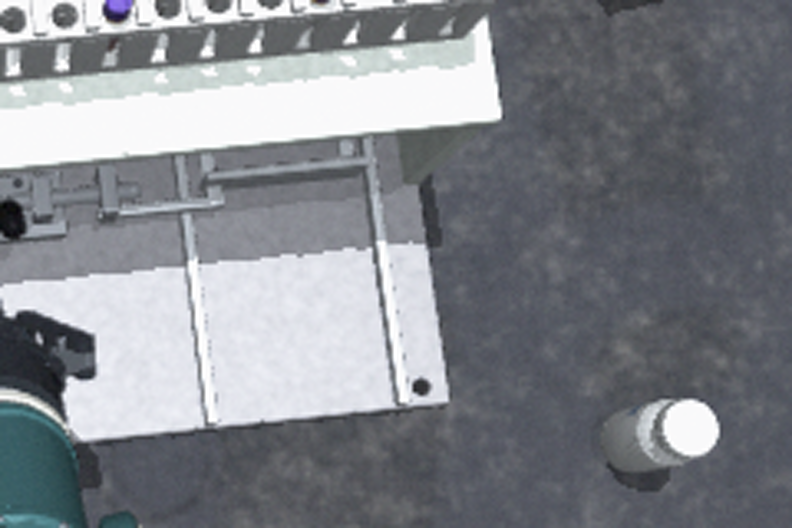

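View pics/s26.png

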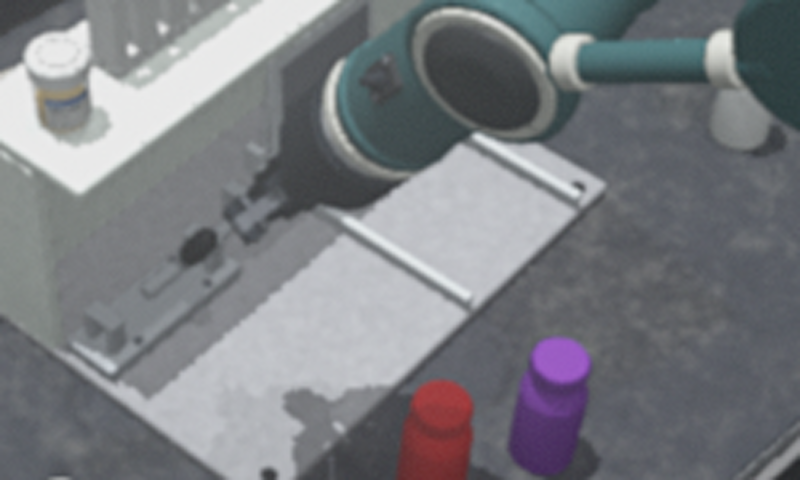

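The checks agree:
- **Cover:** plate front face at x≈56, which is the folded stop value.
- **Bolt:** rod tip at y≈100, about 19 mm past the keeper with nothing in its way.
- **Bottle:** upright at t26 (660,437).
- **Tall bottle and jar:** unmoved within measurement error.
- **Gripper:** clear of everything.

Handing in.

```bash
python3 - <<'E'
from h import *
from workcell import bot
show(); print(bot.finish_job())
E
```

```text
t 25.35 tcp [0.5575 0.1175 0.1807] stn [-29.8 225.2 180.7] z [ 0.559  0.001 -0.829] x [ 0.001 -1.    -0.   ] q [ 0.19 -0.23  2.32 -0.1   0.46  1.73] F [-0.7  0.3 -0.5] w -0.001
the job is handed in; nothing more can be done
None
```

All three steps are done and the job is handed in at about 25 s of the 72 s allowed; no verdict came back.

- **Bottle:** I moved the plain white bottle off the base and released it upright on the worktop right of the station, at about (0.49, -0.36). It still stood upright in the last top view.
- **Cover:** I pushed it with shut fingers until it stopped at about 13 N. The plate face then measured station x ≈ 56 mm, which is the folded value.
- **Bolt:** I slid it through the keeper to a hard stop. The rod tip is about 19 mm past the keeper's far face.
- **Other items:** The tall bottle and jar had not moved beyond measuring error. The red and purple look-alikes were not touched. The gripper ended clear of everything.

**One check disagreed:** I measured only 44–46 mm of bolt travel, not 50 mm. While I was gripping the lever, the stop could have been a finger against the guide. So I let go and pushed from the other side with shut fingers, and it stopped at the same place at 31 N. I take this to be the bolt's real stop, with the bolt having started about 5 mm in. The rod and lever positions fit that, but I could not read the joint itself to confirm it.

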